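# Layer the mount discs and hold the hidden bolt head

## Robot

A 7-joint arm with a two-finger parallel gripper is mounted at the origin on the work surface. World frame = base frame: x ahead of the robot, y to its left, z up, the work surface at z = 0. Lengths are in m, angles in degrees, forces in N, time in s.
With the tool pointing down it reaches from about 0.4 to 0.925 m from the base axis. Payload 4.1 kg.
Tool frame: the origin (TCP) lies at the very end of the fingers, on their centre line; the grasp point (between the pads) lies 19 mm behind it; y points along the fingers, x is the direction in which the jaws open and shut, and the axes are right-handed (so a half turn about y gives the same grasp; the last joint's range is limited). The gripper opens to 85 mm and grips with 20 to 120 N. Pads are 22 mm wide; open, the fingers measure 114 mm over their backs; the gripper's body (76 mm by 85 mm) begins 54 mm behind the grasp point. The pads swing forward as they close: fully open they stand 13 mm farther back than shut.
Start: joints at [59.244, 22.827, 2.584, 88.041, -1.071, 69.15, -2.905], TCP at [0.276, -0.589, 0.231] pointing down, gripper open.
Joint ranges: [-161.44, 161.44], [-28.35, 127.94], [-78.24, 83.42], [0, 140.83], [-78.03, 258.03], [13.02, 114.36], [-168.23, 168.23]. Speed limits (degrees/s): [147.25, 147.25, 180, 180, 180, 180, 180].

## Interface

Orientations are given as a 3x3 rotation matrix whose columns are the frame's x, y, z axes.
In Python, from cell import ctrl gives the robot as it stands. The module is installed in compiled form; this text tells all that it offers.
- The arm moves only by the tool move_arm, never from a script. Its argument "series" is text: rows parted by semicolons, each of 7 numbers parted by spaces: the turn, a rotation vector about the tool's x, y, z in rad, then the shift along the tool's x, y, z in mm, then the gripper's target within -1 to 1 (fully open at 1, half-way at 0, shut at -1). A call has 1 to 20 rows; each row shifts and turns the commanded pose from where the row before left it, along the tool's axes as they then stand; what a row does not reach is not made up. A row lasts 1/10 s, in which the tool goes at most 50 mm and 8.59 degrees, less where a joint would pass 70% of its speed; a pose out of reach is approached as far as the arm can. A call is refused whole if a number of a shift passes 50 or a number of a turn 0.15, either way. A call with a gripper value outside its range is refused whole. The fingers move at their own pace and stop on an object; "force" is the grip in N (left out, the last holds). Time passes only in rows, so rows that do not move let the fingers close. It gives the time, the measured TCP pose, the force and the opening at its end, in the units of the state.
- ctrl.observe(): the state, without advancing time (a new reading comes with each control period).
- ctrl.get_image(name): name is "scene" or "top"; returns (picture, depth): 384x512x3 uint8, red, green, blue; 384x512 float32, m along the optical axis (not along the pixel's ray), 0 where there is no reading.
- ctrl.calibration(name): a dict with "camera_matrix" (3x3 intrinsics, pixels), "k1" (the pictures are not rectified: a ray, as slopes to the right and down, at radius r is drawn at 1 + k1 r^2 times it, then the intrinsics apply), "world_to_cam" (4x4, takes a point from world to camera coordinates). Camera axes: x right, y down, z forward; pixel columns grow to the right and rows downward; lengths in m; the calibration is good to about 2 mm. A picture is of the moment at which its call begins. calibration takes no time and is no camera call.
- ctrl.job_done(): hands the job in, once; it reports no verdict.
The state is a dict: "time_s": time; "joint_positions": joint angles; "qd": joint speeds; "joint_torque": joint torques, N m; "ee_pos": TCP position; "ee_rot": TCP orientation; "contact_force": force on the tool from outside, world axes, zero at the start; "moment": the same for the moment, N m; "gripper_width": finger opening in m.
Only numpy, scipy, OpenCV 4.12 (cv2) and the standard library are available. Lean on these libraries where they do the work, as an engineer would, in place of code of your own. Each camera call takes 0.05 s, during which the arm holds its last target.

## Task

Refit the hold-down bracket: lay the wider silicone disc flat and centred on the bracket's round foot plate, then the smaller aluminium disc flat and centred on top of it. Then reach down into the narrow gap behind the bracket's front cheek, grip the hidden hexagonal bolt head and turn it so that the sprung hold-down bar swings down until its rubber foot presses on the stack, and finish while still gripping the bolt head, holding it from turning back so that a crewmate can lock the nut. Turn the bar only by the bolt head, without pushing on the bar itself, and leave the airway set, the tube rack and the splint tin where they stand.

Things in the scene. Friction and masses are not known exactly. Their poses are not given: they have to be found in the camera images.
- bracket: Fixed bracket: 8 mm base, two upright grey cheeks 60 mm wide (y), 6 mm thick. Origin on the counter under the front cheek's middle; +x to the rear cheek (away from robot), +y to the foot plate. Front cheek x -3 to 3 mm, top at 96 mm; rear cheek x 53 to 59, top at 74. The 50 mm gap between is open above and at the sides. The bar swings in the plane x = -39 mm, in front of the front cheek.
- plate_top (a point): Centre of the upper face of the bracket's round aluminium foot plate (76 mm in diameter), 30 mm above the counter, at (-39, 165, 30) mm in the bracket's frame. Same axes as the bracket.
- spindle (a joint): Angle of the bolt, which carries bar and head as one, about the bracket's x direction through (0, 0, 66) mm of its frame. 0: bar level along +y, foot just on the finished stack; positive raises it (y towards z). Starts at 1.0 to 1.25; stops -0.2 and 1.4. A spring lifts it with 0.09 N m when level, friction 0.02 N m: let go when down, it swings up to about 0.85.
- foot_tip (a point): Centre of the lower face of the hold-down bar's rubber foot (14 mm in diameter), 165 mm along the bar and 18 mm below the bolt axis at joint 0. The aluminium bar, on the bolt in front of the front cheek, is 12 mm thick (bracket x -45 to -33 mm), 14 mm deep and reaches 176 mm from the bolt axis; a nut sits on its front.
- head_center (a point): Centre of the steel hexagonal bolt head behind the front cheek, at (25, 0, 66) mm of the bracket's frame. Head 26 mm across flats, 22 mm long along the bolt axis (x 14 to 36 mm of the bracket). At joint 0.6 one pair of flats faces the bracket's +y and -y; at joint q it is turned by q - 0.6 about the bracket's x (other pairs 60 degrees to either side).
- damper: The wider disc, of pale silicone rubber: 56 mm in diameter, 10 mm thick. Origin at the centre of its underside, z along its axis. Starts flat on the counter.
- damper_center (a point): Centre of the silicone disc, half-way up (5 mm above its underside).
- cover: The smaller disc, of aluminium: 44 mm in diameter, 8 mm thick. Origin at the centre of its underside, z along its axis. Starts flat on the counter.
- cover_center (a point): Centre of the aluminium disc, half-way up (4 mm above its underside).
- tube_rack: White rack with three stoppered glass blood tubes, 45 by 110 mm, 101 mm high. Origin under its centre. To be left alone.
- splint_tin: Round silver aluminium splint roll tin, 93 mm in diameter, 68 mm high. Origin under its centre. To be left alone.
- airway_set: Purple plastic airway tube set in its tray, 110 by 100 mm, 45 mm high. Origin under its centre. To be left alone.
Not all that is in view belongs to the job. What is shaped like the damper but red is not meant.

How it is judged (in metres and radians):
On the way, in this order (a step that is already met when the one before it is completed fails the run):
1. the silicone disc lies flat, centred and released on the foot plate (horizontal distance between damper_center and plate_top below 0.007 m and z of damper_center in the frame of plate_top between 0.003 and 0.008 m and angle between damper's own z axis and vertical below 0.08 rad and contact force between damper and the fingers below 0.1 N), for 0.2 s.
2. the aluminium disc lies flat, centred and released on the silicone disc (horizontal distance between each of cover_center, damper_center and plate_top below 0.007 m and z of cover_center in the frame of plate_top between 0.011 and 0.017 m and angle between cover's own z axis and vertical below 0.08 rad and contact force between cover and the fingers below 0.1 N), for 0.2 s.
At the end, for the whole second after the job is handed in: Discs flat and centred on the foot plate within 7 mm, silicone below, aluminium on top; bar down within 0.06 rad of level, still, its foot pressing the aluminium disc (over 0.2 N); fingers still grip the bolt head (over 2 N) and touch no disc (all of step 2 and z of damper_center in the frame of plate_top between 0.003 and 0.008 m and angle between damper's own z axis and vertical below 0.08 rad and contact force between spindle_c3 and cover above 0.2 N and contact force between any of spindle_c4, spindle_c5, spindle_c6 and the fingers above 2 N and value of joint spindle between -0.06 and 0.06 rad and velocity of joint spindle between -0.03 and 0.03 rad/s and contact force between damper and the fingers below 0.1 N); the arm keeps its last pose, push and grip.
It fails at once if the robot pushes the bar itself (contact force between any of spindle_c1, spindle_c2, spindle_c3 and the fingers above 1.5 N or contact force between any of spindle_c1, spindle_c2, spindle_c3 and the arm above 1.5 N).
It fails at once if a bystander is disturbed (distance of any of tube_rack, splint_tin, airway_set from where it was at the start of the episode above 0.02 m).
It also fails if it takes over 72 s, if anything falls off the work surface, if the arm or the gripper's body presses on something with over 40 N, if the wrist force passes 120 N, or if a joint passes its speed limit or range.

## Working session

There is one attempt and no reset: what is moved stays moved. The work goes in short steps, Python scripts to look and compute and a tool call to move; the robot and the scene stay as the last step left them, time stands still between calls to the robot, and variables do not carry over. Pictures are saved under pics/ and viewed, and the job is handed in when it is done.

Besides the shell and the picture viewer there is one more tool, called after "Call:" by a JSON object that holds its "name" and its "arguments". move_arm: Moves the arm, as the interface text tells. Its arguments: {"type":"object","properties":{"series":{"type":"string"},"force":{"type":"number"}},"required":["series"]}

```bash
mkdir -p pics; python3 - <<'E'
from cell import ctrl
import cv2,numpy as np
s=ctrl.observe();print(s)
for n in("scene","top"):
    im,d=ctrl.get_image(n);cv2.imwrite(f"pics/{n}0.png",im[:,:,::-1]);np.savez(f"{n}0.npz",im=im,d=d)
    c=ctrl.calibration(n);print(n,c)
E
```

```text
{'time_s': 0.0, 'joint_positions': array([59.24296529, 22.87285687,  2.57939244, 88.11396034, -1.07217559,
       69.14857053, -2.90429917]), 'qd': array([-0.01038237, -0.03244397, -0.09016063, -0.00359471,  0.07116561,
       -0.07557792,  0.10474063]), 'joint_torque': array([ 2.51590791e-04, -4.75125003e+01,  1.36485100e+00, -2.54219216e+01,
        1.14905773e-02,  9.53839015e-03,  8.18357595e-07]), 'ee_pos': array([ 0.27533976, -0.5881119 ,  0.23025423]), 'ee_rot': array([[ 4.24076786e-01, -9.28071403e-04,  9.05625761e-01],
       [-9.05624163e-01,  1.70534570e-03,  4.24077785e-01],
       [-1.93797946e-03, -9.99998115e-01, -1.17286365e-04]]), 'contact_force': array([ 0.26530102,  0.37739661, -0.09262471]), 'moment': array([-0.03325148, -0.00218311,  0.06273267]), 'gripper_width': 0.08524027992126816}
scene {'camera_matrix': array([[375.60583062,   0.        , 249.39084727],
       [  0.        , 375.60583062, 189.08429514],
       [  0.        ,   0.        ,   1.        ]]), 'k1': 0.0397898201642329, 'world_to_cam': array([[ 0.84819057,  0.52955872,  0.01184532, -0.50575773],
       [ 0.30002159, -0.46187257, -0.83466207, -0.12639029],
       [-0.43653155,  0.71150635, -0.55063501,  1.27921408],
       [ 0.        ,  0.        ,  0.        ,  1.        ]])}
top {'camera_matrix': array([[365.13848715,   0.        , 256.25597683],
       [  0.        , 365.13848715, 194.27176755],
       [  0.        ,   0.        ,   1.        ]]), 'k1': -0.005023387616022802, 'world_to_cam': array([[ 0.00679776, -0.99997448, -0.00219859, -0.02583671],
       [-0.99139291, -0.00645192, -0.13076112,  0.59978477],
       [ 0.1307436 ,  0.00306855, -0.99141147,  0.84171644],
       [ 0.        ,  0.        ,  0.        ,  1.        ]])}
```

View pics/scene0.png

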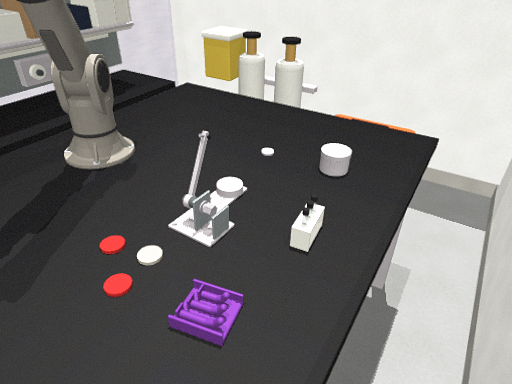

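View pics/top0.png

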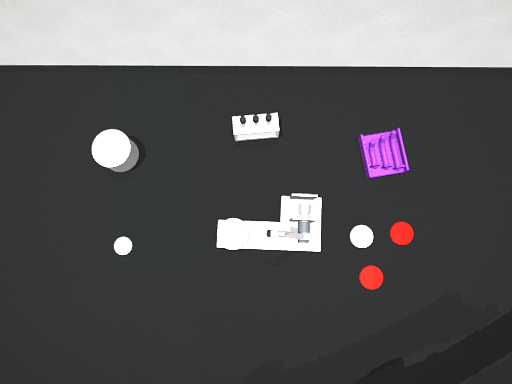

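```bash
cat > h.py <<'E'
from cell import ctrl
import cv2,numpy as np
np.set_printoptions(suppress=True,precision=4)
def cal(n):
    c=ctrl.calibration(n);return c["camera_matrix"],c["k1"],c["world_to_cam"]
def und(n,uv):
    K,k,T=cal(n);return cv2.undistortPoints(np.array(uv,float).reshape(-1,1,2),K,np.array([k,0,0,0,0.])).reshape(-1,2)
def proj(n,P):
    K,k,T=cal(n);P=np.array(P,float).reshape(-1,3)
    return cv2.projectPoints(P.reshape(-1,1,3),cv2.Rodrigues(T[:3,:3])[0],T[:3,3],K,np.array([k,0,0,0,0.]))[0].reshape(-1,2)
def onplane(n,uv,z):
    s=und(n,uv);K,k,T=cal(n);R,t=T[:3,:3],T[:3,3]
    C=-R.T@t;D=np.c_[s,np.ones(len(s))]@R
    return C+D*((z-C[2])/D[:,2])[:,None]
def cloud(n,d):
    v,u=np.mgrid[:384,:512];s=und(n,np.c_[u.ravel(),v.ravel()]);K,k,T=cal(n)
    P=np.c_[s,np.ones(len(s))]*d.ravel()[:,None]
    return ((P-T[:3,3])@T[:3,:3]).reshape(384,512,3)
E
python3 - <<'E'
from h import *
a=np.load("top0.npz");im=a["im"];d=a["d"];P=cloud("top",d)
b=np.load("scene0.npz");
for nm,c,z in(("damper",(361,236),.010),("cover",(123,246),.008)):
    g=im.astype(int).min(2); m=(g>90).astype(np.uint8)
    n,l,st,ce=cv2.connectedComponentsWithStats(m); i=l[c[1],c[0]]
    cs,_=cv2.findContours((l==i).astype(np.uint8),cv2.RETR_EXTERNAL,cv2.CHAIN_APPROX_NONE)
    W=onplane("top",cs[0].reshape(-1,2),z);print(nm,st[i],onplane("top",[ce[i]],z),cv2.minEnclosingCircle(W[:,:2].astype(np.float32)), "z",np.median(P[l==i][:,2]),"floor",np.median(P[255:265,355:365,2]))
im2=b["im"];g=im2.astype(int).min(2);m=(g>90).astype(np.uint8);n,l,st,ce=cv2.connectedComponentsWithStats(m)
for c,z in(((150,255),.01),((267,151),.008)):
    i=l[c[1],c[0]];print(st[i],onplane("scene",[ce[i]],z), onplane("scene",[ce[i]],z/2))
cv2.imwrite("pics/topz.png",cv2.resize(im[180:265,205:335,::-1],None,fx=6,fy=6,interpolation=cv2.INTER_CUBIC))
cv2.imwrite("pics/scz.png",cv2.resize(im2[115:255,160:260,::-1],None,fx=4.2,fy=4.2,interpolation=cv2.INTER_CUBIC))
Z=P[180:265:3,205:335:4,2]*1000;print(Z.astype(int))
E
```

```text
damper [350 224  24  24 452] [[ 0.5021 -0.2804  0.01  ]] ((0.502407968044281, -0.28023624420166016), 0.02967841364443302) z 0.009786673812703164 floor 7.382445194691394e-05
cover [113 236  20  20 286] [[0.4752 0.3061 0.008 ]] ((0.47493162751197815, 0.3061641752719879), 0.02358962409198284) z 0.007565843776694045 floor 7.382445194691394e-05
[136 245  27  21 429] [[ 0.5064 -0.283   0.01  ]] [[ 0.502  -0.2795  0.005 ]]
[261 147  13   9  97] [[0.4783 0.303  0.008 ]] [[0.4747 0.3097 0.004 ]]
[[ -2   0   0  -1   0   0   0   0   1   0   0   0   0   0   0   1   0   2
    0   2   2   2   0   0   0   1   2  -6   0   0  -1   0   0]
 [ -1   1   0  -1  -3  -2   0  -1  -1   1  -3   0  -2   0   1   0   0   1
    0   2   0   0   2   0   0   0   0   1   0   0  -1   4   0]
 [ -2  -1  -3  -1  -2  -2   0  -1  -1  -1   1  -3   0  -1   0   0   0   0
    0   0  -1   0   2   1  -1   2  -2   0   1   0  -1   2   0]
 [  0   0   1   0   0   0  -1   0   0   0   1   0  -2  -2   0   0   2   0
    0   2  -1  -1   3   1  -1   0   0   1   0   0   0   0   1]
 [  0   0   0  -1   1   0   0  -1   1   0   3   0   0   0  -
[... 2665 characters left out ...]
0   1   1   0]
 [  2   0   1   0   0   1   0   1  -1   0  -1  -1  -2   0   0   2   0   2
    0   0   3   0   0  -1  -1   0   0  -2   0   1   0  -2  -3]
 [  0  -1   0   1   1   0   0   0   0  -1   2   0   0   0   0   0   2   1
    1   0   0  -1  -4   1   1   0   3   1   0  -1   0  -1  -3]
 [  0   2   0   0   0   0   0   1   1   0   3   3  -1   0   1   0  -1   0
    0   0   1   0   1   0   0   0   2  -3  -1   0   2   1   1]
 [  0  -1  -2   3   0   0   0   1   1   2   0  -1   0   0   0   0   1   0
    0   0   1   1  -2   0  -1   0   0   1  -2   2   1   0   0]
 [  0   0   1  -1   1   1  -2   2   2  -1   2   0  -1   0   0   0   0   0
    0   0   0  -1  -3  -1   2   1   1   0   1   0  -1   0   0]]
```

```bash
python3 -c "
import cv2
a=cv2.imread('pics/topz.png');b=cv2.imread('pics/top0.png')
cv2.imwrite('pics/cand.png',cv2.resize(b[215:300,335:425],None,fx=5,fy=5))"
```

```text
(no output)
```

View pics/topz.png

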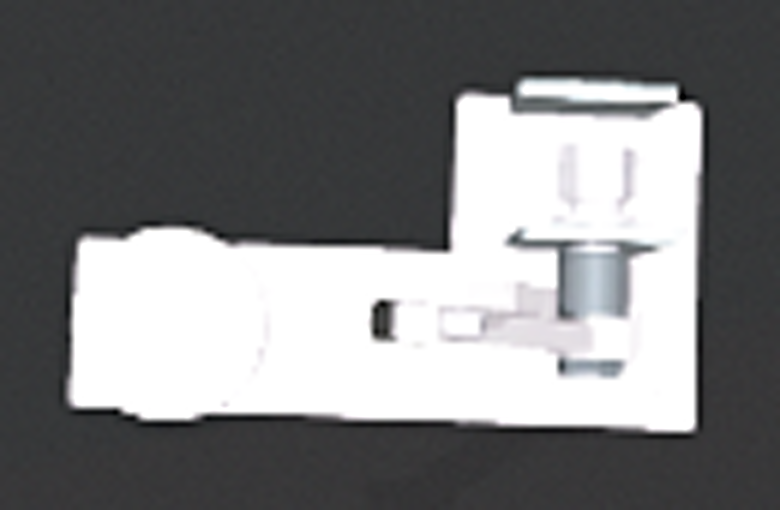

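View pics/scz.png

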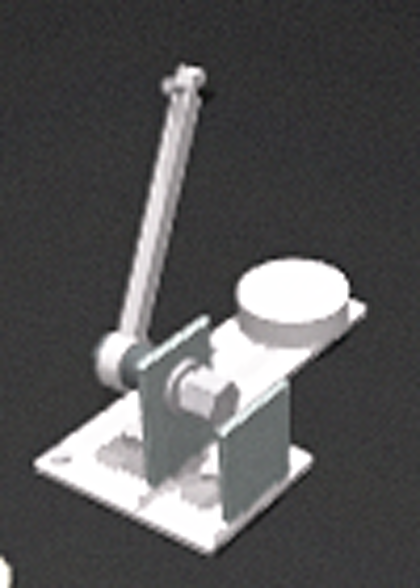

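View pics/cand.png

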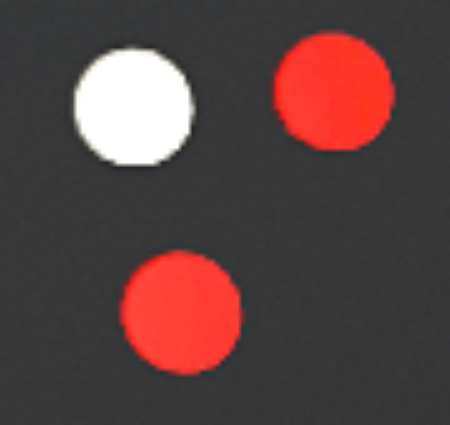

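```bash
python3 - <<'E'
from h import *
a=np.load("top0.npz");im=a["im"];d=a["d"];P=cloud("top",d)
R=np.zeros((384,512),bool);R[185:260,210:330]=1
z=P[:,:,2]
m=(R&(z>.02)&(z<.04)); m[:,255:]=0
n,l,st,ce=cv2.connectedComponentsWithStats(m.astype(np.uint8)); i=1+np.argmax(st[1:,4])
cs,_=cv2.findContours((l==i).astype(np.uint8),cv2.RETR_EXTERNAL,cv2.CHAIN_APPROX_NONE)
W=onplane("top",cs[0].reshape(-1,2),.03)
print("plate",onplane("top",[ce[i]],.03),cv2.fitEllipse(W[:,:2].astype(np.float32)*1000))
for nm,lo,hi,zz in(("front",.088,.104,.096),("rear",.069,.082,.074)):
    m=R&(z>lo)&(z<hi)
    if nm=="front": m[:215]=0;m[226:]=0
    else: m[200:]=0
    v,u=np.nonzero(m);W=onplane("top",np.c_[u,v],zz)
    print(nm,len(u),W.mean(0),W.min(0),W.max(0),cv2.minAreaRect(W[:,:2].astype(np.float32)*1000))
# base bottom edge: white vs dark
g=im.astype(int).min(2)
e=[]
for u in range(222,318,2):
    col=g[225:265,u].astype(float); k=np.nonzero(col>130)[0].max(); 
    f=(col[k]-130)/(col[k]-col[k+1]+1e-9); e.append((u,225+k+f))
W=onplane("top",e,.008); c=np.polyfit(W[:,1],W[:,0],1); r=W[:,0]-np.polyval(c,W[:,1])
k=abs(r)<.0015; c=np.polyfit(W[k,1],W[k,0],1); print("base near edge yaw deg",np.degrees(np.arctan(-c[0])),c,k.sum())
e=[]
for v in range(198,250,2):
    row=g[v,300:335].astype(float);k=np.nonzero(row>130)[0].max();f=(row[k]-130)/(row[k]-row[k+1]);e.append((300+k+f,v))
W=onplane("top",e,.008);c=np.polyfit(W[:,0],W[:,1],1);print("side yaw",np.degrees(np.arctan(c[0])),c)
# bar
m=R&(z>.1)&(z<.26);m[:226]=0
Q=P[m];print(len(Q));print(Q[np.argsort(Q[:,2])][::8])
E
```

```text
plate [[0.5046 0.0335 0.03  ]] ((504.7944641113281, 33.48394012451172), (73.17533874511719, 73.37742614746094), 4.91819953918457)
front 77 [ 0.5383 -0.1313  0.096 ] [ 0.5351 -0.1605  0.096 ] [ 0.5418 -0.1023  0.096 ] ((538.033935546875, -131.36709594726562), (58.31138610839844, 6.456240653991699), 87.1912612915039)
rear 72 [ 0.5942 -0.1318  0.074 ] [ 0.5919 -0.1627  0.074 ] [ 0.5968 -0.1047  0.074 ] ((594.4012451171875, -133.689697265625), (4.67147159576416, 57.927616119384766), 0.3731009364128113)
base near edge yaw deg -1.7171476465488706 [0.03   0.4693] 41
side yaw -2.2309354499609286 [-0.039  -0.1613]
227
[[ 0.4995 -0.1216  0.1006]
 [ 0.495  -0.1182  0.11  ]
 [ 0.5056 -0.1131  0.1171]
 [ 0.5053 -0.1099  0.1268]
 [ 0.4946 -0.105   0.1321]
 [ 0.4945 -0.1022  0.1392]
 [ 0.4964 -0.0992  0.1487]
 [ 0.5025 -0.0965  0.1555]
 [ 0.4962 -0.0915  0.1642]
 [ 0.5061 -0.089   0.1708]
 [ 0.4999 -0.0864  0.177 ]
 [ 0.4997 -0.0817  0.1861]
 [ 0.4956 -0.0751  0.1951]
 [ 0.5068 -0.0704  0.2085]
 [ 0.497  -0.0453  0.2123]
 [ 0.5084 -0.0529  0.2136]
 [ 0.5064 -0.0433  0.2145]
 [ 0.5046 -0.0471  0.2154]
 [ 0.5083 -0.0546  0.2169]
 [ 0.4989 -0.0658  0.2211]
 [ 0.5008 -0.0657  0.2218]
 [ 0.4969 -0.0506  0.2226]
 [ 0.4969 -0.0562  0.2236]
 [ 0.4989 -0.0768  0.224 ]
 [ 0.4988 -0.0637  0.225 ]
 [ 0.5044 -0.0636  0.2256]
 [ 0.5043 -0.058   0.2261]
 [ 0.5062 -0.0598  0.2268]
 [ 0.5062 -0.0616  0.2281]]
```

Candidates, by top-view pixel:
- **Pale disc (361,236):** about 57 mm across and white, so it is the damper.
- **Red discs (401,233) and (371,277):** decoys.
- **Small white disc (123,246):** about 45 mm across, so it is the cover.
- **White round (233,234):** the bracket's foot plate, at z = 30 mm.

The crop confirms the white disc next to the two red ones. The bracket's origin is about (0.538, -0.132), yaw about -1.8°, and the bar stands at q of about 1.13.

```bash
cat >> h.py <<'E'
from scipy.spatial.transform import Rotation as Ro
PSI=np.radians(-1.8)
Rb=Ro.from_euler('z',PSI).as_matrix()
O=np.array([.5383,-.1320,0])
def B(x,y,z): return O+Rb@(np.array([x,y,z])/1000)
def Rt(t): # tool: x=-y_b, y=down, z=x_b, tilted t about bracket x
    return Rb@Ro.from_euler('x',t).as_matrix()@np.array([[0,0,1],[-1,0,0],[0,-1,0.]])
def plan(pos,R):
    s=ctrl.observe();A=s["ee_rot"]
    rv=Ro.from_matrix(A.T@R).as_rotvec()
    print("t",s["time_s"],"pos",s["ee_pos"],"F",s["contact_force"],"w",s["gripper_width"],"qj",s["joint_positions"])
    print("turn tool rad",rv,"| shift mm cur axes",A.T@(np.array(pos)-s["ee_pos"])*1000,"| target axes",R.T@(np.array(pos)-s["ee_pos"])*1000)
DAMP=np.array([.5022,-.2803,0]);COV=np.array([.4750,.3061,0]);PL=np.array([.5046,.0337,.03])
E
python3 -c "
from h import *
print(B(25,0,66),B(-39,165,30));plan(DAMP+[0,0,.08],Rt(0))"
```

```text
[ 0.5633 -0.1328  0.066 ] [0.5045 0.0341 0.03  ]
t 0.1 pos [ 0.2754 -0.5882  0.2304] F [ 0.4639  0.8064 -0.47  ] w 0.08517598228600648 qj [59.2443 22.8674  2.5799 88.107  -1.0727 69.15   -2.9048]
turn tool rad [ 0.0005  0.4693 -0.0017] | shift mm cur axes [-182.3638  150.6562  336.0071] | target axes [-314.8421  150.3702  217.0665]
```

Call:
{"name": "move_arm", "arguments": {"series": "0 .1173 0 0 0 0 .6; 0 .1173 0 0 0 0 .6; 0 .1173 0 0 0 0 .6; 0 .1173 0 0 0 0 .6; 0 0 0 -35 12 24 .6; 0 0 0 -35 12 24 .6; 0 0 0 -35 12 24 .6; 0 0 0 -35 12 24 .6; 0 0 0 -35 12 24 .6; 0 0 0 -35 12 24 .6; 0 0 0 -35 12 24 .6; 0 0 0 -35 12 24 .6; 0 0 0 -35 12 25 .6; 0 0 0 0 0 0 .6", "force": 25}}

```text
time_s: 1.5
ee_pos: [0.5059, -0.2722, 0.1213]
ee_rot: [[-0.02, -0.001, 1.0], [-1.0, 0.006, -0.02], [-0.006, -1.0, -0.001]]
contact_force: [0.2, 0.4, -0.0]
gripper_width: 0.0684
```

```bash
python3 -c "
from h import *
plan(DAMP+[0,0,.00],Rt(0))
im,d=ctrl.get_image('scene');cv2.imwrite('pics/s1.png',cv2.resize(im[150:330,40:300,::-1],None,fx=3,fy=3))"
```

```text
t 1.5 pos [ 0.5059 -0.2722  0.1213] F [ 0.2253  0.3703 -0.0008] w 0.06835281472619997 qj [ 25.6815  21.4112  -1.863  105.1111   0.4845  53.6588 -67.4783]
turn tool rad [ 0.0008  0.0116 -0.0058] | shift mm cur axes [  8.8754 121.2098  -3.4015] | target axes [  8.211  121.2566  -3.4004]
```

View pics/s1.png

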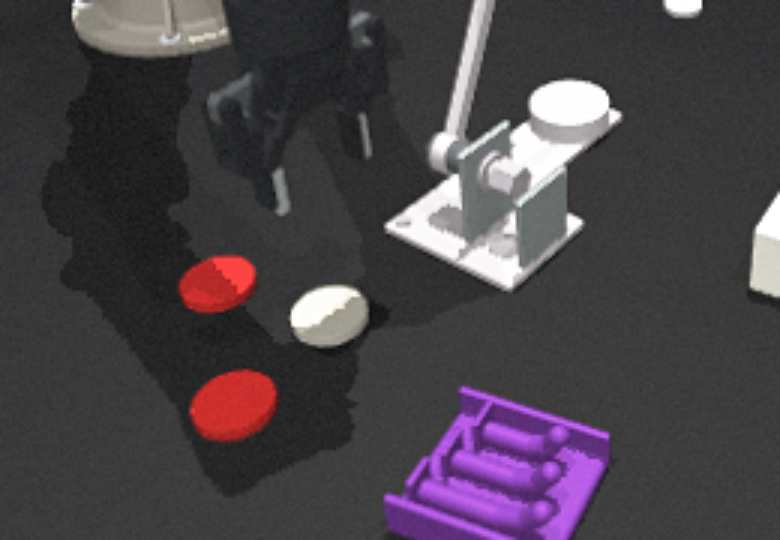

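The gripper hovers above the damper (crop ~330,315) with its jaws clear of the red discs.

Call:
{"name": "move_arm", "arguments": {"series": "0 .0116 -.006 8.2 0 -3.4 .6; 0 0 0 0 30 0 .6; 0 0 0 0 30 0 .6; 0 0 0 0 30 0 .6; 0 0 0 0 20 0 .6; 0 0 0 0 5 0 .6; 0 0 0 0 4 0 .6; 0 0 0 0 0 0 .6"}}

```text
time_s: 2.35
ee_pos: [0.4987, -0.2909, 0.005]
ee_rot: [[-0.045, 0.001, 0.999], [-0.999, -0.007, -0.045], [0.007, -1.0, 0.001]]
contact_force: [0.2, 0.5, -0.1]
gripper_width: 0.0686
```

```bash
python3 -c "
from h import *
plan(DAMP+[0,0,.00],Rt(0))
im,d=ctrl.get_image('scene');cv2.imwrite('pics/s2.png',cv2.resize(im[210:300,80:230,::-1],None,fx=5,fy=5))"
```

```text
t 2.35 pos [ 0.4987 -0.2909  0.005 ] F [ 0.1993  0.4703 -0.148 ] w 0.06862631730334376 qj [ 26.5791  30.5494  -0.995  109.1283   1.3373  40.1225 -67.8511]
turn tool rad [-0.0009 -0.0131  0.0072] | shift mm cur axes [-10.7353   4.945    3.0605] | target axes [-10.6584   5.0188   3.2056]
```

View pics/s2.png

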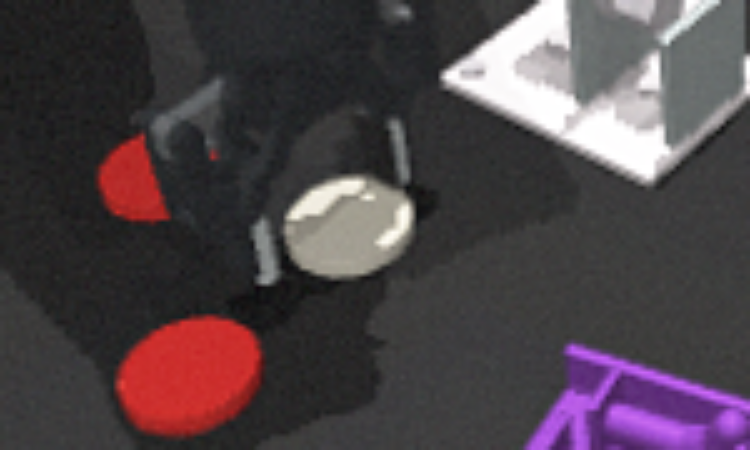

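Call:
{"name": "move_arm", "arguments": {"series": "0 0 0 0 0 0 .6; 0 0 0 0 0 0 .6; 0 0 0 0 0 0 .6"}}

```text
time_s: 2.7
ee_pos: [0.4991, -0.2896, 0.005]
ee_rot: [[-0.043, 0.001, 0.999], [-0.999, -0.007, -0.043], [0.007, -1.0, 0.001]]
contact_force: [-0.0, 0.3, -0.0]
gripper_width: 0.0683
```

```bash
python3 -c "
from h import *
plan(DAMP+[0,0,.00],Rt(0))"
```

```text
t 2.7 pos [ 0.4991 -0.2896  0.005 ] F [-0.0499  0.3177 -0.0237] w 0.06825331253191408 qj [ 26.5161  30.5414  -1.0527 109.1524   1.3289  40.1116 -67.8543]
turn tool rad [-0.0011 -0.0113  0.0066] | shift mm cur axes [-9.4924  4.8968  2.6751] | target axes [-9.429   4.9561  2.7877]
```

Call:
{"name": "move_arm", "arguments": {"series": "0 -.011 .0066 -9 0 2.7 .6; 0 0 0 0 2 0 .6; 0 0 0 0 2 0 .6; 0 0 0 0 0 0 .6; 0 0 0 0 0 0 .6; 0 0 0 0 0 0 .6"}}

```text
time_s: 3.3
ee_pos: [0.5017, -0.2808, 0.0002]
ee_rot: [[-0.032, -0.0, 0.999], [-0.999, 0.0, -0.032], [-0.0, -1.0, -0.0]]
contact_force: [-0.2, -0.1, 1.1]
gripper_width: 0.0679
```

```bash
python3 -c "
from h import *
plan(DAMP+[0,0,.00],Rt(0))
im,d=ctrl.get_image('scene');cv2.imwrite('pics/s3.png',cv2.resize(im[210:300,80:230,::-1],None,fx=5,fy=5))"
```

```text
t 3.3 pos [ 0.5017 -0.2808  0.0002] F [-0.1944 -0.091   1.1161] w 0.06791130969372076 qj [ 26.1496  30.9043  -1.4827 109.3379   1.1611  39.7837 -67.8602]
turn tool rad [ 0.0001 -0.0008 -0.0004] | shift mm cur axes [-0.542   0.2365  0.5103] | target axes [-0.5417  0.2363  0.5108]
```

View pics/s3.png

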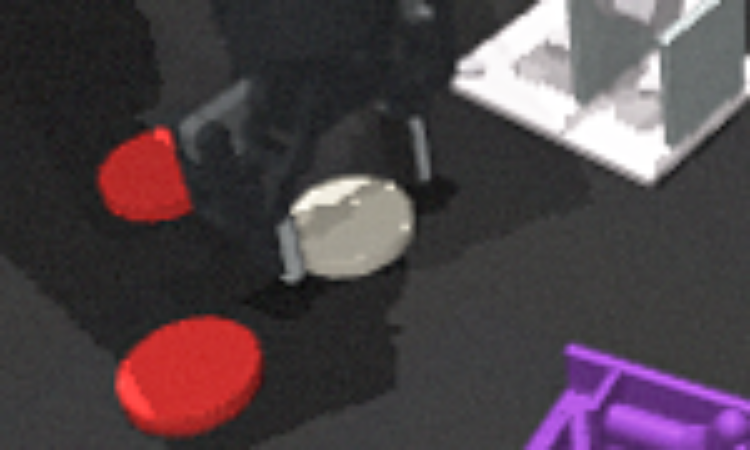

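Call:
{"name": "move_arm", "arguments": {"series": "0 0 0 0 0 0 .3; 0 0 0 0 0 0 .1; 0 0 0 0 0 0 0; 0 0 0 0 0 0 0; 0 0 0 0 0 0 0; 0 0 0 0 0 0 0", "force": 25}}

```text
time_s: 3.95
ee_pos: [0.5019, -0.2808, 0.0007]
ee_rot: [[-0.032, 0.0, 0.999], [-0.999, 0.0, -0.032], [-0.0, -1.0, 0.0]]
contact_force: [-2.0, 1.5, 5.4]
gripper_width: 0.0542
```

```bash
python3 -c "
from h import *
plan(DAMP+[0,0,.00],Rt(0))
im,d=ctrl.get_image('scene');cv2.imwrite('pics/s4.png',cv2.resize(im[210:300,80:230,::-1],None,fx=5,fy=5))"
```

```text
t 3.95 pos [ 0.5019 -0.2808  0.0007] F [-2.0037  1.486   5.4013] w 0.054193295484130155 qj [ 26.1434  30.8663  -1.4878 109.3226   1.1618  39.8161 -67.8622]
turn tool rad [-0.0003 -0.0006 -0.0002] | shift mm cur axes [-0.5111  0.6982  0.3067] | target axes [-0.5111  0.698   0.3072]
```

View pics/s4.png

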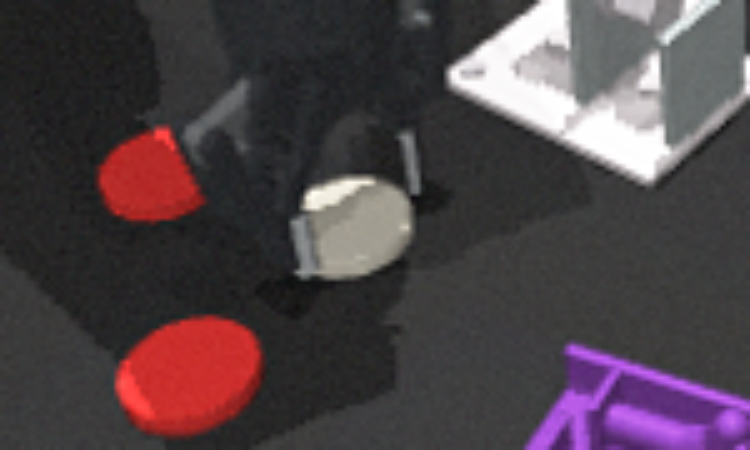

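Call:
{"name": "move_arm", "arguments": {"series": "0 0 0 0 -10 0 0; 0 0 0 0 -25 0 0; 0 0 0 0 -40 0 0; 0 0 0 0 -40 0 0; 0 0 0 0 -40 0 0; 0 0 0 0 -40 0 0; 0 0 0 0 -40 0 0; 0 0 0 0 -40 0 0; 0 0 0 0 -25 0 0; 0 0 0 0 0 0 0; 0 0 0 0 0 0 0; 0 0 0 0 0 0 0"}}

```text
time_s: 5.2
ee_pos: [0.5009, -0.2803, 0.2986]
ee_rot: [[-0.032, -0.003, 0.999], [-0.999, 0.002, -0.032], [-0.002, -1.0, -0.003]]
contact_force: [0.0, -0.4, -0.9]
gripper_width: 0.0542
```

```bash
python3 -c "
from h import *
plan(PL+[0,0,.27],Rt(0))
im,d=ctrl.get_image('scene');cv2.imwrite('pics/s5.png',cv2.resize(im[50:300,0:300,::-1],None,fx=2.4,fy=2.4))"
```

```text
t 5.2 pos [ 0.5009 -0.2803  0.2986] F [ 0.0059 -0.354  -0.8972] w 0.05421314161524186 qj [ 25.9345  12.6649  -1.1553  93.1514   0.2304  74.3647 -67.077 ]
turn tool rad [ 0.0027 -0.0004 -0.0017] | shift mm cur axes [-313.9239   -0.8      -6.2765] | target axes [-313.9244   -1.3569   -6.1561]
```

View pics/s5.png

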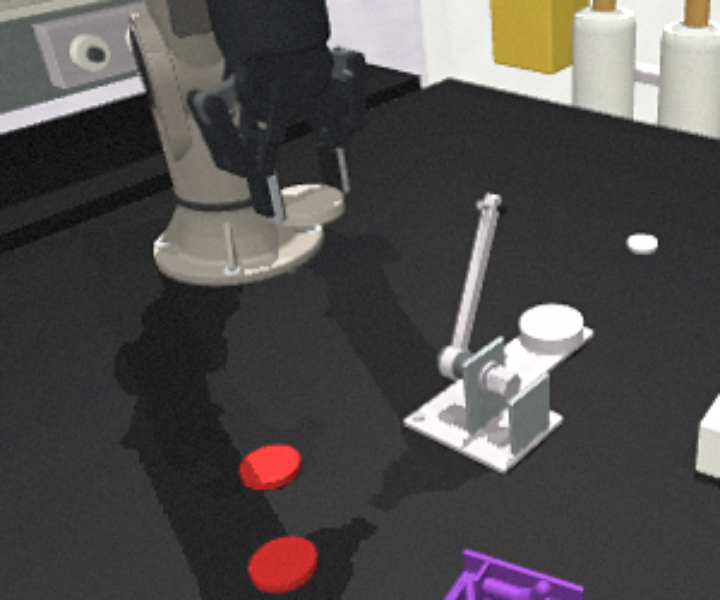

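Call:
{"name": "move_arm", "arguments": {"series": "0 0 0 -20 0 0 0; 0 0 0 -35 0 -1 0; 0 0 0 -35 0 -1 0; 0 0 0 -35 0 -1 0; 0 0 0 -35 0 -1 0; 0 0 0 -35 0 -1 0; 0 0 0 -35 0 -1 0; 0 0 0 -35 0 0 0; 0 0 0 -30 0 0 0; 0 0 0 -20 0 0 0; .003 0 -.002 0 0 0 0; 0 0 0 0 0 0 0; 0 0 0 0 0 0 0; 0 0 0 0 0 0 0"}}

```text
time_s: 6.65
ee_pos: [0.5057, 0.0326, 0.3001]
ee_rot: [[-0.035, 0.002, 0.999], [-0.999, -0.002, -0.035], [0.002, -1.0, 0.002]]
contact_force: [-0.1, -0.8, 0.2]
gripper_width: 0.0544
```

```bash
python3 -c "
from h import *
plan(PL+[0,0,.0],Rt(0))
im,d=ctrl.get_image('scene');cv2.imwrite('pics/s6.png',cv2.resize(im[50:300,0:300,::-1],None,fx=2.4,fy=2.4))"
```

```text
t 6.65 pos [0.5057 0.0326 0.3001] F [-0.074  -0.8008  0.208 ] w 0.05443327729233044 qj [   5.2191    5.6641  -14.9737  101.3562    1.6765   73.0623 -102.1537]
turn tool rad [-0.0025 -0.0032  0.002 ] | shift mm cur axes [ -1.5906 270.0977  -1.8465] | target axes [ -1.0463 270.1041  -1.1747]
```

View pics/s6.png

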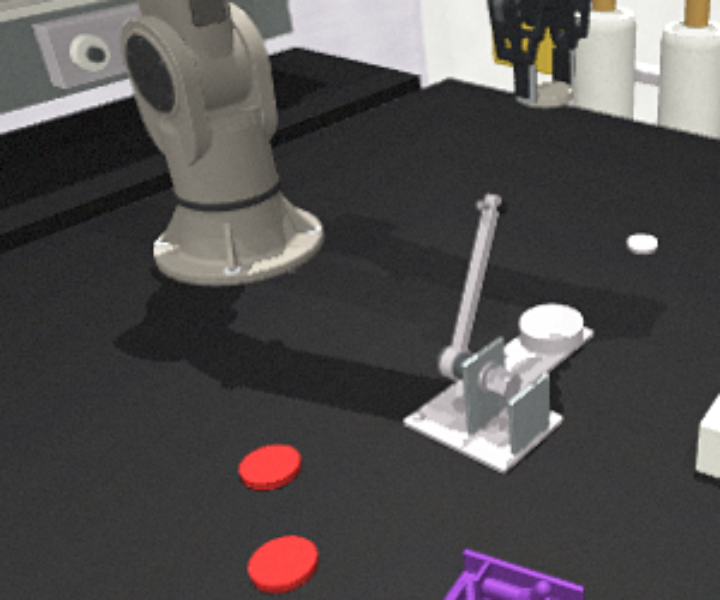

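Call:
{"name": "move_arm", "arguments": {"series": "-.0025 -.003 .002 -1 0 -1.3 0; 0 0 0 0 30 0 0; 0 0 0 0 30 0 0; 0 0 0 0 30 0 0; 0 0 0 0 30 0 0; 0 0 0 0 30 0 0; 0 0 0 0 0 0 0; 0 0 0 0 0 0 0"}}

```text
time_s: 7.5
ee_pos: [0.5048, 0.0352, 0.1508]
ee_rot: [[-0.029, 0.0, 1.0], [-1.0, 0.001, -0.029], [-0.001, -1.0, 0.0]]
contact_force: [0.7, 0.9, 0.1]
gripper_width: 0.0546
```

```bash
python3 -c "
from h import *
plan(PL+[0,0,.0],Rt(0))
im,d=ctrl.get_image('top');cv2.imwrite('pics/t7.png',cv2.resize(im[150:300,150:350,::-1],None,fx=4,fy=4))
im,d=ctrl.get_image('scene');cv2.imwrite('pics/s7.png',cv2.resize(im[0:200,100:350,::-1],None,fx=3,fy=3))"
```

```text
t 7.5 pos [0.5048 0.0352 0.1508] F [0.6786 0.859  0.1169] w 0.054588046898909934 qj [   4.3745   13.2988  -15.1309  112.4004    4.1794   54.7929 -104.456 ]
turn tool rad [-0.0003  0.0022 -0.0006] | shift mm cur axes [  1.6013 120.8155  -0.2304] | target axes [  1.5319 120.8164  -0.1877]
```

View pics/s7.png

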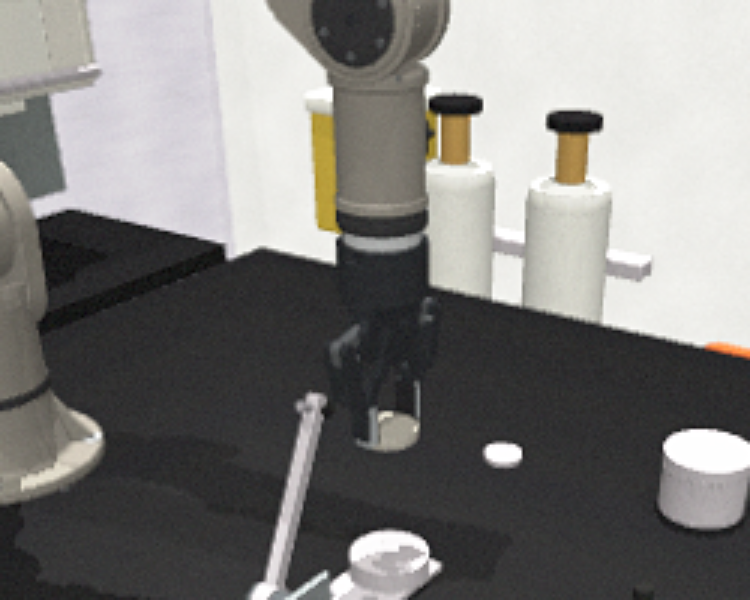

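View pics/t7.png

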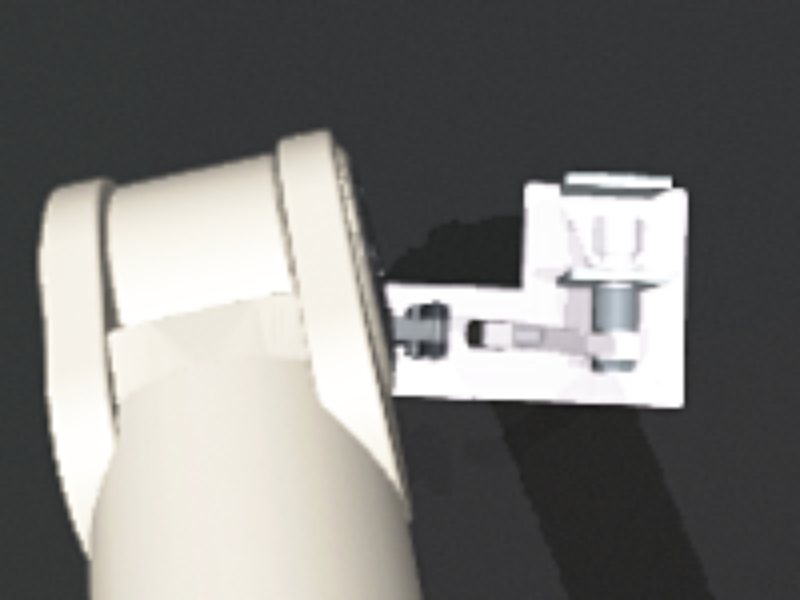

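The disc is held level, about 1 mm off over the plate. The knuckle at (447,330) in the top crop clears the bar's foot at (470,333) by about 10 mm.

Call:
{"name": "move_arm", "arguments": {"series": "0 .002 0 1.5 30 0 0; 0 0 0 0 30 0 0; 0 0 0 0 30 0 0; 0 0 0 0 20 0 0; 0 0 0 0 4 0 0; 0 0 0 0 0 0 0; 0 0 0 0 0 0 0; 0 0 0 0 0 0 0"}}

```text
time_s: 8.4
ee_pos: [0.5061, 0.0341, 0.038]
ee_rot: [[-0.031, 0.004, 1.0], [-1.0, 0.001, -0.031], [-0.001, -1.0, 0.004]]
contact_force: [-0.1, 0.4, -1.0]
gripper_width: 0.0542
```

```bash
python3 -c "
from h import *
plan(PL+[0,0,.0],Rt(0))
im,d=ctrl.get_image('scene');cv2.imwrite('pics/s8.png',cv2.resize(im[100:250,150:300,::-1],None,fx=4,fy=4))"
```

```text
t 8.4 pos [0.5061 0.0341 0.038 ] F [-0.1061  0.3896 -0.9748] w 0.05422436885839953 qj [   2.9007   22.5391  -13.8345  117.4667    8.0867   40.6423 -107.8266]
turn tool rad [-0.0038  0.0003 -0.0008] | shift mm cur axes [ 0.439   8.0368 -1.5528] | target axes [ 0.4328  8.0431 -1.5218]
```

View pics/s8.png

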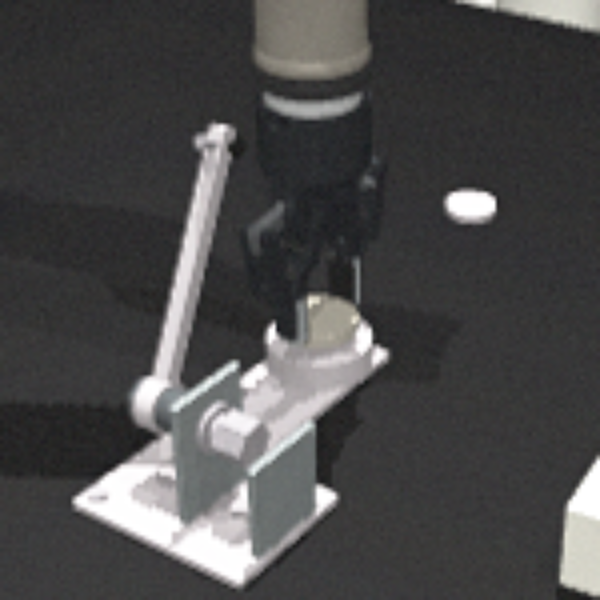

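Call:
{"name": "move_arm", "arguments": {"series": "-.004 0 0 .4 2 -1.4 0; 0 0 0 0 2 0 0; 0 0 0 0 1.5 0 0; 0 0 0 0 1 0 0; 0 0 0 0 0 0 0; 0 0 0 0 0 0 0"}}

```text
time_s: 9.05
ee_pos: [0.5032, 0.0335, 0.0306]
ee_rot: [[-0.031, -0.004, 1.0], [-1.0, 0.0, -0.031], [-0.0, -1.0, -0.004]]
contact_force: [-2.4, -0.4, 7.9]
gripper_width: 0.0545
```

```bash
python3 -c "
from h import *
plan(PL+[0,0,.0],Rt(0))"
```

```text
t 9.05 pos [0.5032 0.0335 0.0306] F [-2.4271 -0.4104  7.9204] w 0.054533907484840966 qj [   2.8247   23.212   -13.7241  117.741     8.2577   40.1577 -107.953 ]
turn tool rad [ 0.0039  0.0004 -0.0001] | shift mm cur axes [-0.1992  0.6208  1.4387] | target axes [-0.1998  0.6264  1.4361]
```

Call:
{"name": "move_arm", "arguments": {"series": ".004 0 0 0 -.8 1.3 0; 0 0 0 0 0 0 0; 0 0 0 0 0 0 .3; 0 0 0 0 0 0 .45; 0 0 0 0 0 0 .45; 0 0 0 0 0 0 .45"}}

```text
time_s: 9.65
ee_pos: [0.5045, 0.0335, 0.0306]
ee_rot: [[-0.031, 0.0, 1.0], [-1.0, 0.0, -0.031], [-0.001, -1.0, 0.0]]
contact_force: [-0.4, 0.0, 0.1]
gripper_width: 0.0618
```

```bash
python3 -c "
from h import *
plan(PL+[0,0,.0],Rt(0))
im,d=ctrl.get_image('scene');cv2.imwrite('pics/s9.png',cv2.resize(im[140:220,190:290,::-1],None,fx=7,fy=7))"
```

```text
t 9.65 pos [0.5045 0.0335 0.0306] F [-0.374   0.0145  0.1182] w 0.06181140475273559 qj [   2.8127   23.1989  -13.6955  117.7592    8.3231   39.9033 -107.9882]
turn tool rad [-0.0004  0.0004 -0.0005] | shift mm cur axes [-0.1786  0.6288  0.0862] | target axes [-0.1789  0.6287  0.0864]
```

View pics/s9.png

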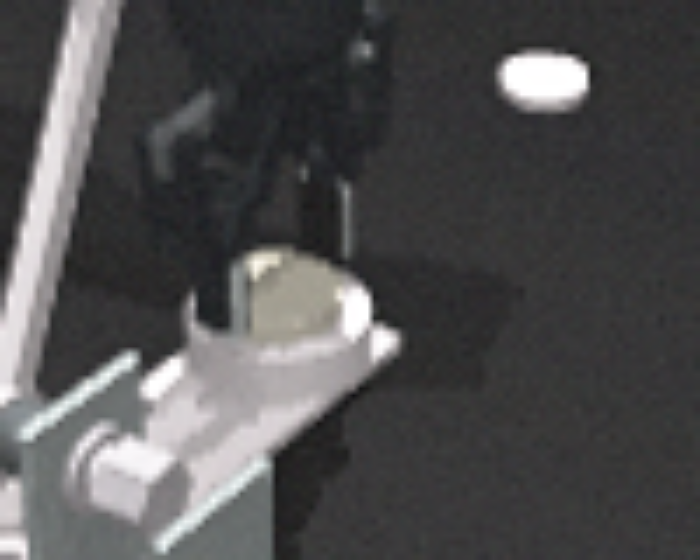

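Released and sitting on the plate. Lifting away and heading to the cover.

Call:
{"name": "move_arm", "arguments": {"series": "0 0 0 0 -10 0 .45; 0 0 0 0 -30 0 .45; 0 0 0 0 -40 0 .45; 0 0 0 0 -30 0 .45; 0 0 0 -20 0 -3 .45; 0 0 0 -35 0 -6 .45; 0 0 0 -35 0 -6 .45; 0 0 0 -35 0 -6 .45; 0 0 0 -35 0 -6 .45; 0 0 0 -35 0 -6 .45; 0 0 0 -35 0 -5 .45; 0 0 0 -30 0 0 .45; 0 0 0 -11 0 0 .35; 0 0 0 0 0 0 .35; 0 0 0 0 0 0 .35; 0 0 0 0 0 0 .35"}}

```text
time_s: 11.3
ee_pos: [0.4754, 0.3031, 0.1407]
ee_rot: [[-0.034, 0.0, 0.999], [-0.999, -0.001, -0.034], [0.001, -1.0, 0.0]]
contact_force: [-0.1, -0.7, -0.4]
gripper_width: 0.0579
```

```bash
python3 - <<'E'
from h import *
plan(COV+[0,0,.0],Rt(0))
im,d=ctrl.get_image('top');cv2.imwrite('pics/t10.png',cv2.resize(im[180:270,200:335,::-1],None,fx=5,fy=5))
im2,d2=ctrl.get_image('scene');cv2.imwrite('pics/s10.png',cv2.resize(im2[100:220,160:300,::-1],None,fx=5,fy=5))
P=cloud('top',d)
z=P[:,:,2];m=(z>.036)&(z<.05);m[:205]=0;m[262:]=0;m[:,:212]=0;m[:,255:]=0
v,u=np.nonzero(m);print(len(u),onplane('top',[[u.mean(),v.mean()]],.04),np.median(z[m]))
E
```

```text
t 11.3 pos [0.4754 0.3031 0.1407] F [-0.1012 -0.6586 -0.4425] w 0.05788374836097674 qj [ -18.6494   20.2057  -22.4863  105.2484    9.2167   56.3418 -136.9605]
turn tool rad [-0.0005 -0.0024  0.0012] | shift mm cur axes [ -3.1576 140.6934  -0.5786] | target axes [ -2.9861 140.6975  -0.505 ]
426 [[0.5039 0.0324 0.04  ]] 0.039843527446808136
```

View pics/t10.png

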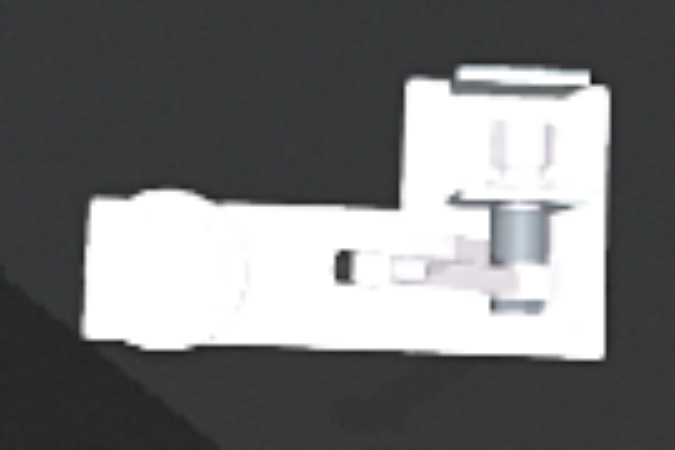

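View pics/s10.png

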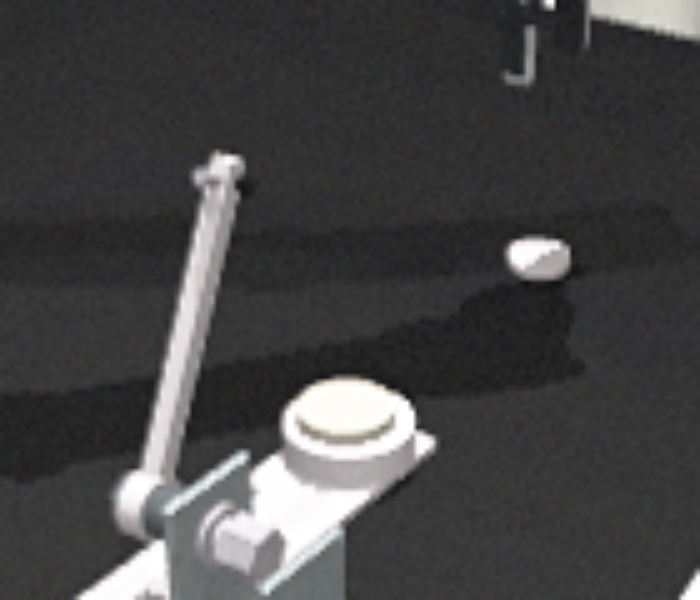

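The damper lies flat and concentric (top cloud gives (0.504, 0.032), z = 40 mm). Now to pick the cover.

Call:
{"name": "move_arm", "arguments": {"series": "0 -.0024 .001 -3 20 -.5 .35; 0 0 0 0 30 0 .35; 0 0 0 0 30 0 .35; 0 0 0 0 30 0 .35; 0 0 0 0 16 0 .35; 0 0 0 0 5 0 .35; 0 0 0 0 0 0 .35; 0 0 0 0 0 0 .35; 0 0 0 0 0 0 .35"}}

```text
time_s: 12.3
ee_pos: [0.4756, 0.3094, 0.0113]
ee_rot: [[-0.029, 0.003, 1.0], [-1.0, 0.003, -0.029], [-0.003, -1.0, 0.003]]
contact_force: [0.5, -0.3, 0.4]
gripper_width: 0.0577
```

```bash
python3 - <<'E'
from h import *
plan(COV+[0,0,.004],Rt(0))
im2,d2=ctrl.get_image('scene');cv2.imwrite('pics/s11.png',cv2.resize(im2[110:180,220:320,::-1],None,fx=7,fy=7))
E
```

```text
t 12.3 pos [0.4756 0.3094 0.0113] F [ 0.5064 -0.3328  0.4213] w 0.05774228916846866 qj [ -21.6257   30.3392  -19.9122  109.9493   14.8708   41.9567 -141.7577]
turn tool rad [-0.0028  0.0028 -0.003 ] | shift mm cur axes [ 3.3515  7.2448 -0.4814] | target axes [ 3.3308  7.2563 -0.4517]
```

View pics/s11.png

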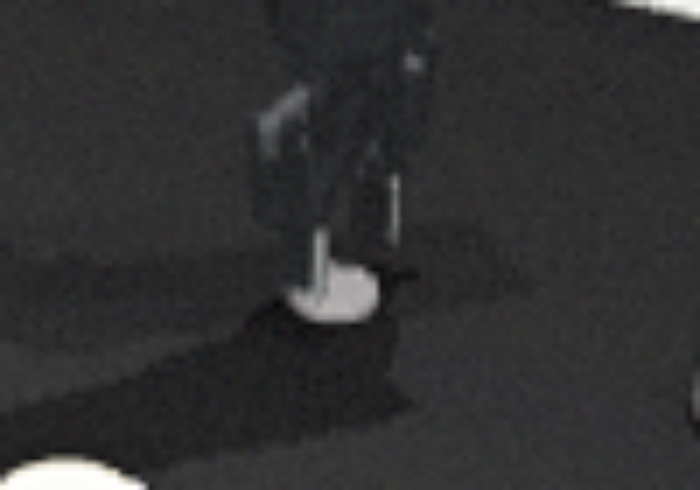

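Call:
{"name": "move_arm", "arguments": {"series": "-.003 .003 -.003 3.3 0 -.4 .5; 0 0 0 0 0 0 .5; 0 0 0 0 3 0 .5; 0 0 0 0 3 0 .45; 0 0 0 0 1 0 .45; 0 0 0 0 0 0 .45; 0 0 0 0 0 0 .45; 0 0 0 0 0 0 .45"}}

```text
time_s: 13.15
ee_pos: [0.4741, 0.3055, 0.0028]
ee_rot: [[-0.032, -0.002, 0.999], [-1.0, -0.001, -0.032], [0.001, -1.0, -0.002]]
contact_force: [-0.5, -0.2, 0.3]
gripper_width: 0.0618
```

```bash
python3 - <<'E'
from h import *
plan(COV+[0,0,.004],Rt(0))
im2,d2=ctrl.get_image('scene');cv2.imwrite('pics/s12.png',cv2.resize(im2[110:180,220:320,::-1],None,fx=7,fy=7))
E
```

```text
t 13.15 pos [0.4741 0.3055 0.0028] F [-0.5228 -0.2304  0.3485] w 0.061838024875971655 qj [ -21.6343   30.9907  -19.6236  110.2873   15.1226   41.3744 -141.9291]
turn tool rad [ 0.0024 -0.0001  0.0014] | shift mm cur axes [-0.635  -1.1759  0.9146] | target axes [-0.6366 -1.1728  0.9175]
```

View pics/s12.png

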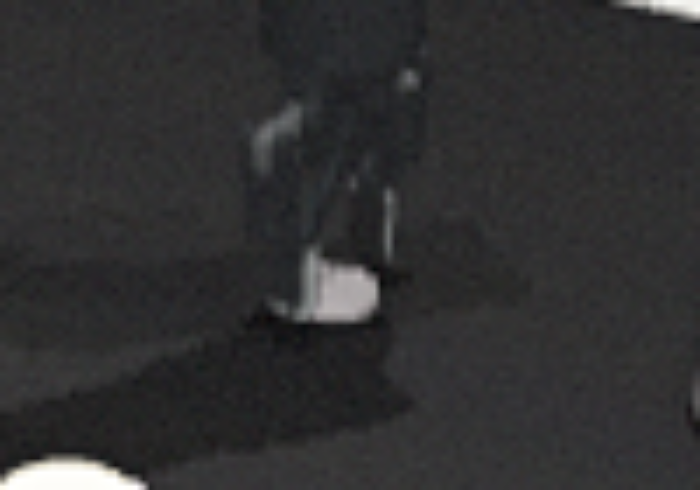

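Fingers straddle the cover (crop ~340,290). Close.

Call:
{"name": "move_arm", "arguments": {"series": ".002 0 0 -.6 -.5 .9 .3; 0 0 0 0 0 0 .15; 0 0 0 0 0 0 0; 0 0 0 0 0 0 -.2; 0 0 0 0 0 0 -.2; 0 0 0 0 0 0 -.2; 0 0 0 0 0 0 -.2", "force": 30}}

```text
time_s: 13.9
ee_pos: [0.4751, 0.3062, 0.0038]
ee_rot: [[-0.032, -0.0, 1.0], [-1.0, -0.001, -0.032], [0.001, -1.0, -0.0]]
contact_force: [-1.6, 0.2, 5.1]
gripper_width: 0.0414
```

```bash
python3 - <<'E'
from h import *
plan(COV+[0,0,.004],Rt(0))
E
```

```text
t 13.9 pos [0.4751 0.3062 0.0038] F [-1.6097  0.2452  5.0769] w 0.041439536274330224 qj [ -21.7092   30.9383  -19.5865  110.1903   15.1906   41.4174 -142.0049]
turn tool rad [ 0.     -0.0001  0.0014] | shift mm cur axes [ 0.0653 -0.1921 -0.1005] | target axes [ 0.0651 -0.1922 -0.1005]
```

Call:
{"name": "move_arm", "arguments": {"series": "0 0 0 0 -10 0 -.2; 0 0 0 0 -25 0 -.2; 0 0 0 0 -40 0 -.2; 0 0 0 0 -40 0 -.2; 0 0 0 0 -20 0 -.2; 0 0 0 20 0 4 -.2; 0 0 0 35 0 5 -.2; 0 0 0 35 0 5 -.2; 0 0 0 35 0 5 -.2; 0 0 0 35 0 5 -.2; 0 0 0 35 0 5 -.2; 0 0 0 35 0 5 -.2; 0 0 0 25 0 4 -.2; 0 0 0 15 0 0 -.2; 0 0 0 2 0 0 -.2; 0 0 0 0 0 0 -.2; 0 0 0 0 0 0 -.2; 0 0 0 0 0 0 -.2"}}

```text
time_s: 15.7
ee_pos: [0.5044, 0.0346, 0.1388]
ee_rot: [[-0.029, -0.0, 1.0], [-1.0, -0.001, -0.029], [0.001, -1.0, -0.0]]
contact_force: [0.7, -0.8, 0.5]
gripper_width: 0.0415
```

```bash
python3 - <<'E'
from h import *
plan([.5043,.0332,.045],Rt(0))
im2,d2=ctrl.get_image('scene');cv2.imwrite('pics/s13.png',cv2.resize(im2[90:230,160:310,::-1],None,fx=4.2,fy=4.2))
E
```

```text
t 15.7 pos [0.5044 0.0346 0.1388] F [ 0.7308 -0.8183  0.5355] w 0.04148378978395138 qj [   5.1305   14.1878  -16.0725  113.0883    4.9102   53.3912 -105.0801]
turn tool rad [0.0004 0.0023 0.001 ] | shift mm cur axes [ 1.3521 93.7869  0.0197] | target axes [ 1.4417 93.7856 -0.0126]
```

View pics/s13.png

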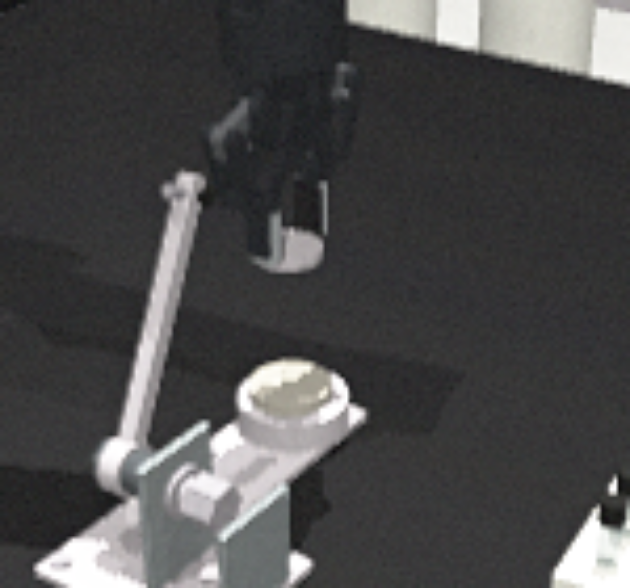

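Call:
{"name": "move_arm", "arguments": {"series": "0 .002 0 1.4 25 0 -.2; 0 0 0 0 30 0 -.2; 0 0 0 0 25 0 -.2; 0 0 0 0 6 0 -.2; 0 0 0 0 0 0 -.2; 0 0 0 0 0 0 -.2; 0 0 0 0 0 0 -.2"}}

```text
time_s: 16.45
ee_pos: [0.5056, 0.0319, 0.0541]
ee_rot: [[-0.033, 0.002, 0.999], [-0.999, -0.001, -0.033], [0.001, -1.0, 0.002]]
contact_force: [0.9, 0.3, -0.8]
gripper_width: 0.0411
```

```bash
python3 - <<'E'
from h import *
plan([.5043,.0332,.044],Rt(0))
im2,d2=ctrl.get_image('scene');cv2.imwrite('pics/s14.png',cv2.resize(im2[130:220,180:290,::-1],None,fx=6,fy=6))
E
```

```text
t 16.45 pos [0.5056 0.0319 0.0541] F [ 0.8547  0.3449 -0.8375] w 0.041110168621410884 qj [   4.0778   21.1083  -14.9692  116.9238    8.0107   42.7813 -107.7254]
turn tool rad [-0.0024 -0.002   0.0012] | shift mm cur axes [-1.2505 10.1173 -1.3978] | target axes [-1.2414 10.1221 -1.3709]
```

View pics/s14.png

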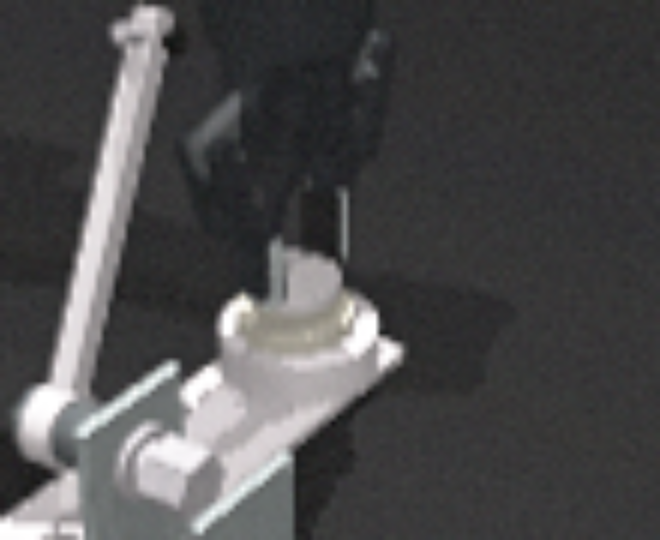

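Call:
{"name": "move_arm", "arguments": {"series": "-.002 -.002 .001 -.8 4 -1 -.2; 0 0 0 0 3 0 -.2; 0 0 0 0 1.5 0 -.2; 0 0 0 0 .8 0 -.2; 0 0 0 0 0 0 -.2; 0 0 0 0 0 0 -.2"}}

```text
time_s: 17.1
ee_pos: [0.5031, 0.0324, 0.0438]
ee_rot: [[-0.032, -0.003, 0.999], [-1.0, -0.001, -0.032], [0.001, -1.0, -0.003]]
contact_force: [-2.2, -0.1, 5.8]
gripper_width: 0.0414
```

```bash
python3 - <<'E'
from h import *
plan([.5043,.0332,.044],Rt(0))
E
```

```text
t 17.1 pos [0.5031 0.0324 0.0438] F [-2.2183 -0.0767  5.7962] w 0.04143608099428558 qj [   3.9094   22.0066  -14.8607  117.3552    8.3081   41.7948 -107.9535]
turn tool rad [ 0.0031 -0.0002  0.0009] | shift mm cur axes [-0.8515 -0.1831  1.1578] | target axes [-0.8515 -0.1788  1.1585]
```

Call:
{"name": "move_arm", "arguments": {"series": ".003 0 .001 -.5 -.8 1 -.2; 0 0 0 0 0 0 -.2; 0 0 0 0 0 0 .05; 0 0 0 0 0 0 .15; 0 0 0 0 0 0 .2; 0 0 0 0 -2 0 .2; 0 0 0 0 -10 0 .2; 0 0 0 0 -30 0 .2; 0 0 0 0 -40 0 .2; 0 0 0 0 -40 0 .2; 0 0 0 -20 -20 0 .2; 0 0 0 -40 0 0 .2; 0 0 0 -40 0 0 .2; 0 0 0 -40 0 0 .2; 0 0 0 0 0 0 .2; 0 0 0 0 0 0 .2"}}

```text
time_s: 18.7
ee_pos: [0.5085, 0.1737, 0.1869]
ee_rot: [[-0.029, 0.001, 1.0], [-1.0, 0.0, -0.029], [-0.0, -1.0, 0.001]]
contact_force: [0.0, -0.1, -0.4]
gripper_width: 0.051
```

```bash
python3 - <<'E'
from h import *
plan(B(25,0,66),Rt(0))
im,d=ctrl.get_image('top');P=cloud('top',d)
im2,d2=ctrl.get_image('scene');cv2.imwrite('pics/s15.png',cv2.resize(im2[130:220,180:290,::-1],None,fx=6,fy=6))
cv2.imwrite('pics/t15.png',cv2.resize(im[180:270,200:335,::-1],None,fx=5,fy=5))
z=P[:,:,2];
for lo,hi,h in((.044,.056,.048),(.036,.056,.040)):
    m=(z>lo)&(z<hi);m[:205]=0;m[262:]=0;m[:,:212]=0;m[:,255:]=0
    v,u=np.nonzero(m);print(len(u),onplane('top',[[u.mean(),v.mean()]],h),np.median(z[m]))
E
```

```text
t 18.7 pos [0.5085 0.1737 0.1869] F [ 0.0493 -0.0704 -0.3922] w 0.05103205340455482 qj [  -5.3536   14.5078  -21.2465  106.1134    5.998    60.3969 -120.5994]
turn tool rad [-0.001   0.0026 -0.0005] | shift mm cur axes [304.8502 120.82    63.4991] | target axes [304.6307 120.8951  64.4032]
266 [[0.5041 0.0318 0.048 ]] 0.047731355745878584
424 [[0.504  0.0324 0.04  ]] 0.046472733773031696
```

View pics/s15.png

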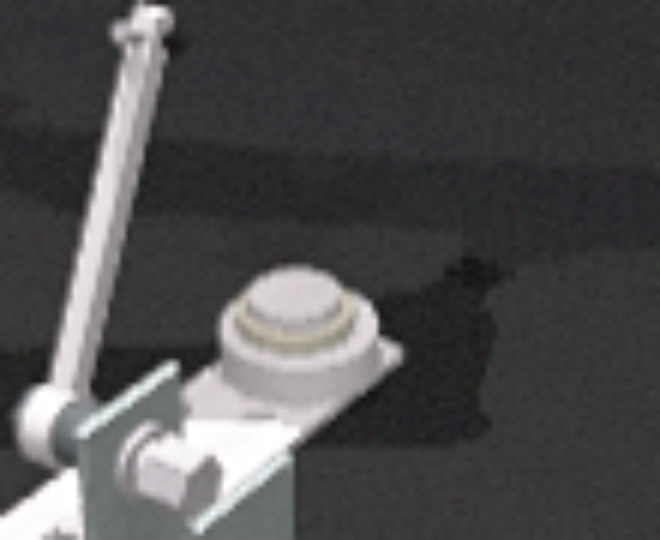

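View pics/t15.png

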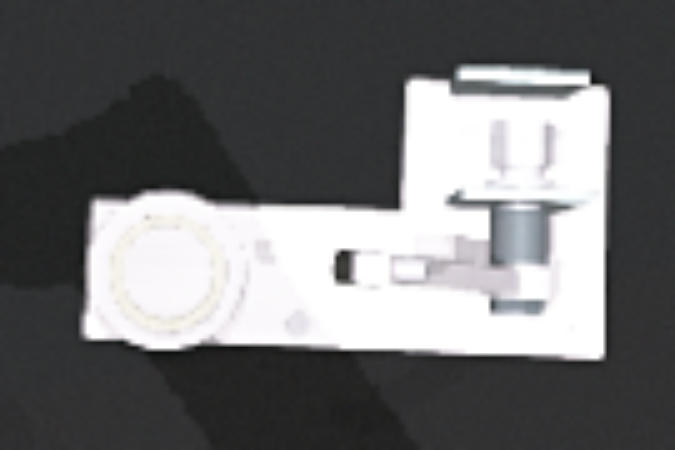

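Stack is set: cover at (0.504, 0.032), top z 48 mm, concentric with the damper ring at top crop (167,270). Now measuring the bolt head and bar angle.

```bash
python3 - <<'E'
from h import *
im,d=ctrl.get_image('top');P=cloud('top',d);z=P[:,:,2]
L=(P-O)@Rb
m=np.zeros(z.shape,bool);m[180:265,205:335]=1
b=m&(z>.09)&(L[:,:,0]<-.03)&(L[:,:,0]>-.048)&(z<.2)&(L[:,:,1]<.075)
Q=L[b];c=np.polyfit(Q[:,2],Q[:,1],1);print(len(Q),"bar angle",np.arctan2(1,c[0]))
for q in(1.05,1.1,1.13,1.16,1.2):
    n=np.array([-np.sin(q),np.cos(q)]);r=(Q[:,1:]-[0,.066])@n;print(q,r.mean(),np.polyfit(Q[:,2],r,1)[0])
h=m&(z>.06)&(L[:,:,0]>.012)&(L[:,:,0]<.04)
Q=L[h]*1000;print(len(Q),Q.mean(0),Q.min(0),Q.max(0))
v,u=np.nonzero(h);Y=(onplane('top',np.c_[u,v],.077)-O)@Rb*1000;print(Y.min(0),Y.max(0))
s=m&(z>.06)&(L[:,:,0]>-.03)&(L[:,:,0]<-.006)&(z<.09);Q=L[s]*1000;print('shaft y',Q[:,1].mean(),Q[:,1].min(),Q[:,1].max())
# scene cloud of bar
im2,d2=ctrl.get_image('scene');P2=cloud('scene',d2);L2=(P2-O)@Rb;m2=np.zeros(z.shape,bool);m2[110:215,170:230]=1
b=m2&(L2[:,:,2]>.1)&(L2[:,:,2]<.2)&(abs(L2[:,:,0]+.039)<.02);Q=L2[b];print(len(Q));c=np.polyfit(Q[:,2],Q[:,1],1);print("scene bar",np.arctan2(1,c[0]))
h=m2&(L2[:,:,2]>.045)&(L2[:,:,2]<.09)&(L2[:,:,0]>.012)&(L2[:,:,0]<.04)&(abs(L2[:,:,1])<.02);Q=L2[h]*1000;print(len(Q),Q.mean(0),Q.min(0),Q.max(0))
cv2.imwrite('pics/hd.png',cv2.resize(im2[185:235,190:240,::-1],None,fx=12,fy=12,interpolation=cv2.INTER_CUBIC))
E
```

```text
106 bar angle 1.1134684544216364
1.05 0.013373251803955148 0.0706902993159722
1.1 0.009040048332153586 0.015010603106396401
1.13 0.00642858461686196 -0.018424138442944337
1.16 0.003811335609331582 -0.0518422995112788
1.2 0.00031674237871327175 -0.0963220813636546
133 [24.0948  0.6913 75.6353] [ 12.0059 -14.3482  64.5285] [35.615  14.0032 81.9639]
[ 11.8512 -13.038   77.    ] [35.2386 14.9391 77.    ]
shaft y 1.1800974786318352 -12.052227732124585 13.385434384043167
306
scene bar 1.1267758590838615
140 [30.2829 -3.5566 71.1289] [ 12.1403 -14.4454  52.3117] [39.7688 15.6287 80.7594]
```

View pics/hd.png

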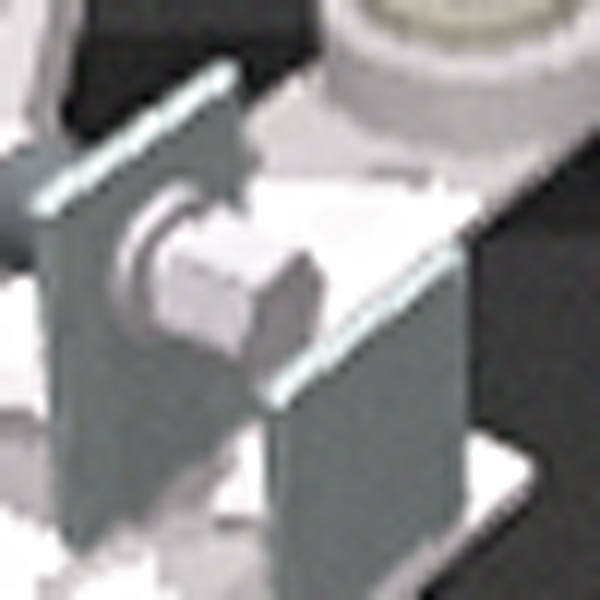

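```bash
cat >> h.py <<'E'
HC=B(27,0.8,66)
def tcp(t,back=0): 
    R=Rt(t);return HC+R[:,1]*(.019-back),R
E
python3 - <<'E'
from h import *
p,R=tcp(.525,.15);print(p,R);plan(p,R)
plan(p,Rt(0))
E
```

```text
[ 0.5632 -0.1977  0.1794] [[-0.0272  0.0157  0.9995]
 [-0.8649  0.501  -0.0314]
 [-0.5012 -0.8653  0.    ]]
t 18.9 pos [0.5089 0.171  0.1863] F [ 0.1393  0.4058 -0.7152] w 0.051303210409284004 qj [  -5.2059   14.5036  -21.1011  106.1828    5.9941   60.3644 -120.6197]
turn tool rad [-0.0013 -0.0025  0.5254] | shift mm cur axes [366.5648   7.1667  66.9029] | target axes [ 320.8611 -177.7724   65.8957]
t 18.9 pos [0.5089 0.171  0.1863] F [ 0.1393  0.4058 -0.7152] w 0.051303210409284004 qj [  -5.2059   14.5036  -21.1011  106.1828    5.9941   60.3644 -120.6197]
turn tool rad [-0.0006 -0.0028  0.0004] | shift mm cur axes [366.5648   7.1667  66.9029] | target axes [366.7506   6.9891  65.8957]
```

Call:
{"name": "move_arm", "arguments": {"series": "0 0 0 0 -30 0 .2; 0 0 0 0 -40 10 .2; 0 0 0 0 -40 15 .2; 0 0 0 0 -25 20 .2; 0 0 0 35 0 20 .2; 0 0 0 40 0 0 .2; 0 0 0 40 0 0 .2; 0 0 0 40 0 0 .2; 0 0 0 40 0 0 .2; 0 0 0 40 0 0 .2; 0 0 0 40 0 0 .2; 0 0 0 40 0 0 .2; 0 0 0 35 0 0 .2; 0 0 0 16 0 0 .2; 0 0 0 0 0 0 .2; 0 0 0 0 0 0 .2; 0 0 0 0 0 0 .2"}}

```text
time_s: 20.6
ee_pos: [0.5626, -0.1922, 0.3212]
ee_rot: [[-0.028, 0.001, 1.0], [-1.0, 0.002, -0.028], [-0.002, -1.0, 0.001]]
contact_force: [-0.3, 0.5, -0.4]
gripper_width: 0.051
```

Call:
{"name": "move_arm", "arguments": {"series": "0 0 .1 0 0 0 .2; 0 0 .1 0 0 0 .2; 0 0 .1 0 0 0 .2; 0 0 .1 0 0 0 .2; 0 0 .1 0 0 0 .2; 0 0 .025 0 0 0 .2; 0 0 0 0 0 0 .2; 0 0 0 0 0 0 .2; 0 0 0 0 0 0 .2"}}

```text
time_s: 21.5
ee_pos: [0.5627, -0.1931, 0.3222]
ee_rot: [[-0.023, 0.016, 1.0], [-0.865, 0.501, -0.028], [-0.501, -0.865, 0.002]]
contact_force: [-0.3, -0.1, -0.8]
gripper_width: 0.0512
```

```bash
python3 - <<'E'
from h import *
p,R=tcp(.525,.12);plan(p,R)
im,d=ctrl.get_image('top');cv2.imwrite('pics/t16.png',im[:,:,::-1])
im,d=ctrl.get_image('scene');cv2.imwrite('pics/s16.png',im[:,:,::-1])
E
```

```text
t 21.5 pos [ 0.5627 -0.1931  0.3222] F [-0.2577 -0.0915 -0.7742] w 0.051208689381732043 qj [ 35.5199  22.9573  -8.6992  82.0414 -23.5626  89.0197 -61.1763]
turn tool rad [-0.0003  0.0039  0.0003] | shift mm cur axes [ 75.4682 151.3432   0.3745] | target axes [ 75.5101 151.321    0.714 ]
```

View pics/s16.png

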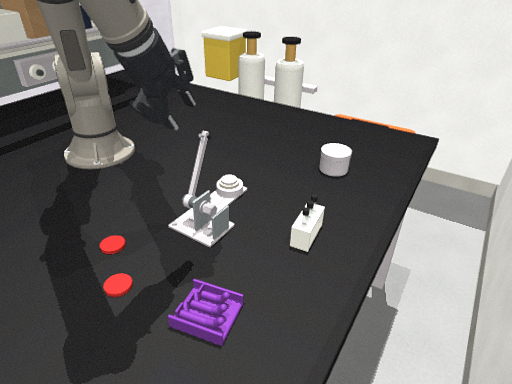

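View pics/t16.png

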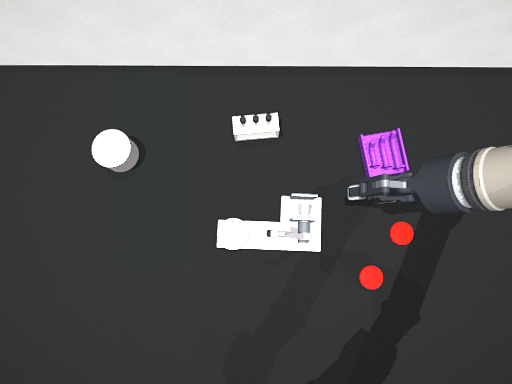

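Tool is tilted 30° and clear, leaning away from the bar. Moving to the pre-grasp point 120 mm back along the tool axis.

Call:
{"name": "move_arm", "arguments": {"series": "0 .004 0 12 25 .7 .2; 0 0 0 16 32 0 .2; 0 0 0 16 32 0 .2; 0 0 0 16 32 0 .2; 0 0 0 12 22 0 .2; 0 0 0 3.5 8 0 .2; 0 0 0 0 0 0 .2; 0 0 0 0 0 0 .2; 0 0 0 0 0 0 .2"}}

```text
time_s: 22.5
ee_pos: [0.5641, -0.1853, 0.1545]
ee_rot: [[-0.029, 0.019, 0.999], [-0.865, 0.5, -0.035], [-0.5, -0.866, 0.002]]
contact_force: [-0.0, 0.4, 0.3]
gripper_width: 0.0508
```

```bash
python3 - <<'E'
from h import *
p,R=tcp(.525,.0);plan(p,R)
im,d=ctrl.get_image('scene');cv2.imwrite('pics/s17.png',cv2.resize(im[60:260,80:280,::-1],None,fx=3,fy=3))
E
```

```text
t 22.5 pos [ 0.5641 -0.1853  0.1545] F [-0.0384  0.4416  0.2654] w 0.05083598212368417 qj [ 35.275   30.1045  -9.1139  93.2364 -23.7358  71.8546 -54.6637]
turn tool rad [-0.0033 -0.0023  0.001 ] | shift mm cur axes [ -1.8128 122.2647  -0.8465] | target axes [ -1.6883 122.2687  -0.439 ]
```

View pics/s17.png

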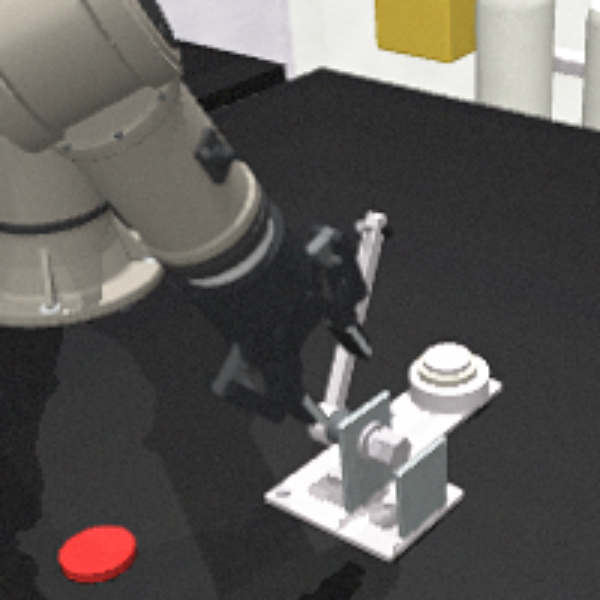

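Call:
{"name": "move_arm", "arguments": {"series": "-.003 -.002 .001 -1.5 15 -.5 .2; 0 0 0 0 25 0 .2; 0 0 0 0 25 0 .2; 0 0 0 0 0 0 .2; 0 0 0 0 0 0 .2; 0 0 0 0 0 0 .2"}}

```text
time_s: 23.15
ee_pos: [0.5642, -0.1519, 0.0982]
ee_rot: [[-0.029, 0.015, 0.999], [-0.865, 0.501, -0.033], [-0.501, -0.865, -0.001]]
contact_force: [0.4, -0.2, 0.4]
gripper_width: 0.0511
```

```bash
python3 - <<'E'
from h import *
p,R=tcp(.525,.0);plan(p,R)
im,d=ctrl.get_image('scene');cv2.imwrite('pics/s18.png',cv2.resize(im[140:250,140:260,::-1],None,fx=5,fy=5))
im,d=ctrl.get_image('top');cv2.imwrite('pics/t18.png',cv2.resize(im[170:270,250:370,::-1],None,fx=5,fy=5))
E
```

```text
t 23.15 pos [ 0.5642 -0.1519  0.0982] F [ 0.385  -0.1809  0.4176] w 0.0511037203987284 qj [ 33.495   32.4777 -10.1215  97.7322 -24.6644  64.676  -53.9963]
turn tool rad [ 0.0003 -0.0017 -0.0001] | shift mm cur axes [-1.068  56.8012  0.5215] | target axes [-1.0756 56.8013  0.5042]
```

View pics/s18.png

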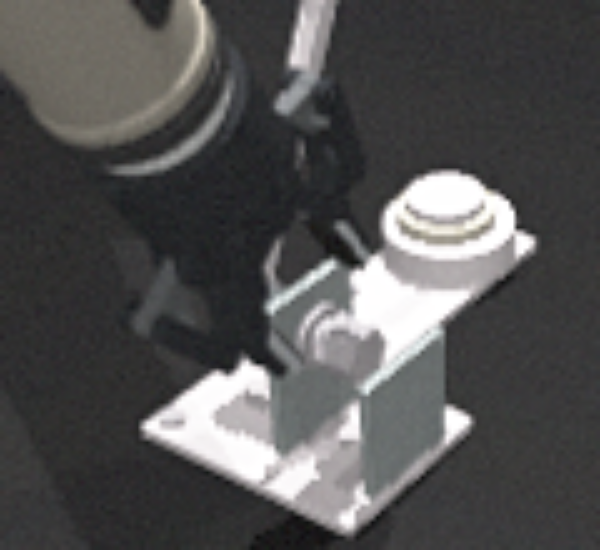

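View pics/t18.png

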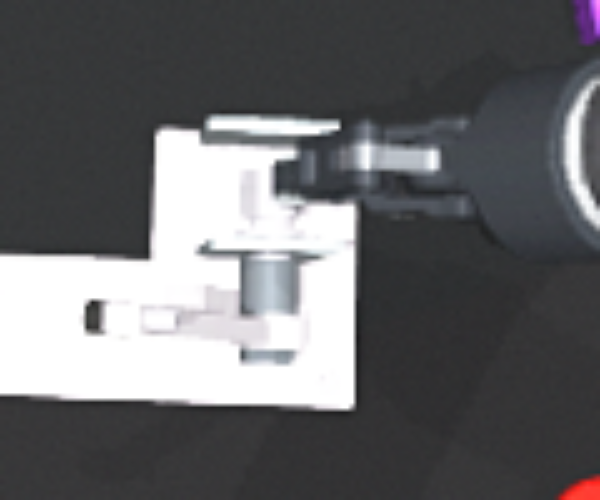

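The fingers enter the gap straddling the head and clear of both cheeks (scene crop 300,360 and 365,265). Advancing.

Call:
{"name": "move_arm", "arguments": {"series": "0 -.002 0 -1 15 .5 .2; 0 0 0 0 20 0 .2; 0 0 0 0 15 0 .2; 0 0 0 0 3 0 .2; 0 0 0 0 0 0 .2; 0 0 0 0 0 0 .2; 0 0 0 0 0 0 .2"}}

```text
time_s: 23.95
ee_pos: [0.5652, -0.1242, 0.0525]
ee_rot: [[-0.027, 0.015, 1.0], [-0.865, 0.502, -0.031], [-0.502, -0.865, -0.001]]
contact_force: [0.2, -0.3, -0.1]
gripper_width: 0.051
```

```bash
python3 - <<'E'
from h import *
p,R=tcp(.525,.0);plan(p,R)
im,d=ctrl.get_image('scene');cv2.imwrite('pics/s19.png',cv2.resize(im[140:250,140:260,::-1],None,fx=5,fy=5))
im,d=ctrl.get_image('top');cv2.imwrite('pics/t19.png',cv2.resize(im[170:270,250:370,::-1],None,fx=5,fy=5))
E
```

```text
t 23.95 pos [ 0.5652 -0.1242  0.0525] F [ 0.1679 -0.3221 -0.0682] w 0.05103523016726967 qj [ 31.9822  35.0047 -11.0726 100.7145 -25.629   58.7275 -53.3639]
turn tool rad [ 0.0009  0.0001 -0.0006] | shift mm cur axes [0.0314 3.3417 0.3695] | target axes [0.0294 3.342  0.3665]
```

View pics/s19.png

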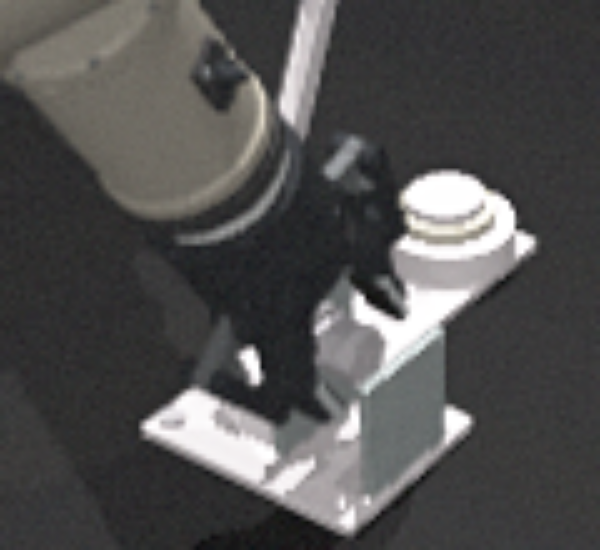

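View pics/t19.png

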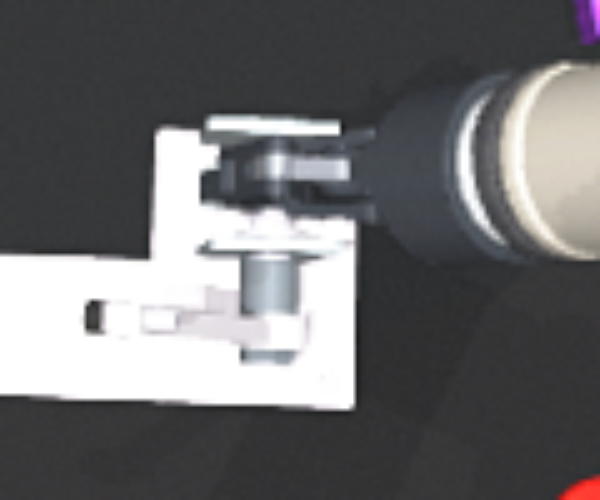

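Both fingers straddle the head with no contact. Closing.

Call:
{"name": "move_arm", "arguments": {"series": "0 0 0 0 0 0 0; 0 0 0 0 0 0 -.2; 0 0 0 0 0 0 -.4; 0 0 0 0 0 0 -.8; 0 0 0 0 0 0 -.8; 0 0 0 0 0 0 -.8; 0 0 0 0 0 0 -.8; 0 0 0 0 0 0 -.8", "force": 60}}

```text
time_s: 24.85
ee_pos: [0.5647, -0.124, 0.0519]
ee_rot: [[-0.027, 0.014, 1.0], [-0.865, 0.502, -0.031], [-0.502, -0.865, -0.002]]
contact_force: [-0.9, -3.8, 2.8]
gripper_width: 0.025
```

```bash
python3 - <<'E'
from h import *
p,R=tcp(.525,.0);plan(p,R);print(ctrl.observe()['moment'])
im,d=ctrl.get_image('scene');cv2.imwrite('pics/s20.png',cv2.resize(im[120:250,140:260,::-1],None,fx=4.5,fy=4.5))
E
```

```text
t 24.85 pos [ 0.5647 -0.124   0.0519] F [-0.9139 -3.8221  2.7588] w 0.025007380076061812 qj [ 31.9781  35.0313 -11.0677 100.7555 -25.6037  58.7165 -53.3614]
turn tool rad [ 0.002  -0.0001 -0.0006] | shift mm cur axes [-0.1441  2.83    0.9067] | target axes [-0.1459  2.8317  0.9012]
[-0.8969  0.1777  0.0638]
```

View pics/s20.png

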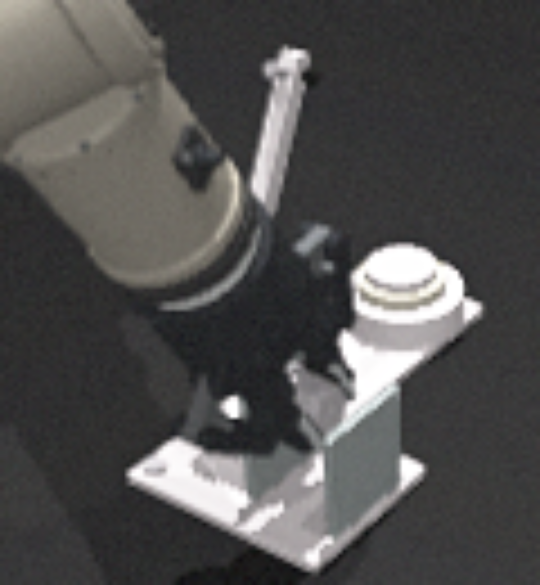

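Gripped on the flats (25 mm reading). Turning about the head axis in small arcs.

Call:
{"name": "move_arm", "arguments": {"series": "0 0 -.05 .8 0 0 -.8; 0 0 -.05 .8 0 0 -.8; 0 0 -.05 .8 0 0 -.8; 0 0 -.05 .8 0 0 -.8; 0 0 -.05 .8 0 0 -.8; 0 0 -.05 .8 0 0 -.8; 0 0 0 0 0 0 -.8; 0 0 0 0 0 0 -.8"}}

```text
time_s: 25.7
ee_pos: [0.5645, -0.1286, 0.0501]
ee_rot: [[-0.03, 0.005, 1.0], [-0.974, 0.223, -0.03], [-0.223, -0.975, -0.002]]
contact_force: [-1.0, -3.9, 2.5]
gripper_width: 0.0247
```

```bash
cat >> h.py <<'E'
d0=.0162
G=np.array([.5647,-.1240,.0519])-Rt(.525)[:,1]*d0
def arc(t):
    plan(G+Rt(t)[:,1]*d0,Rt(t));print(ctrl.observe()['moment'])
def barq():
    im2,d2=ctrl.get_image('scene');P2=cloud('scene',d2);L2=(P2-O)@Rb
    b=(abs(L2[:,:,0]+.039)<.014)&(np.hypot(L2[:,:,1],L2[:,:,2]-.066)<.15)&(np.hypot(L2[:,:,1],L2[:,:,2]-.066)>.05)&(L2[:,:,2]>.045)&(L2[:,:,1]>-.01)
    Q=L2[b][:,1:]-[0,.066];m=Q.mean(0)
    u=np.linalg.svd(Q-m,full_matrices=False)[2][0];u*=np.sign(u@m);print("bar q",len(Q),np.arctan2(u[1],u[0]),np.arctan2(m[1],m[0]));return im2
E
python3 - <<'E'
from h import *
arc(.225)
im=barq();cv2.imwrite('pics/s21.png',cv2.resize(im[120:250,140:280,::-1],None,fx=4.5,fy=4.5))
E
```

```text
t 25.7 pos [ 0.5645 -0.1286  0.0501] F [-0.9978 -3.9126  2.5123] w 0.024691751377209144 qj [ 19.4749  29.278   -4.7411 104.9189 -13.3795  49.806  -67.4687]
turn tool rad [0.0018 0.0007 0.0002] | shift mm cur axes [-0.0989  0.0294  0.0808] | target axes [-0.0989  0.0296  0.0807]
[-0.9164  0.1434 -0.0677]
bar q 38 1.9422257363234934 0.6169348639377961
```

View pics/s21.png

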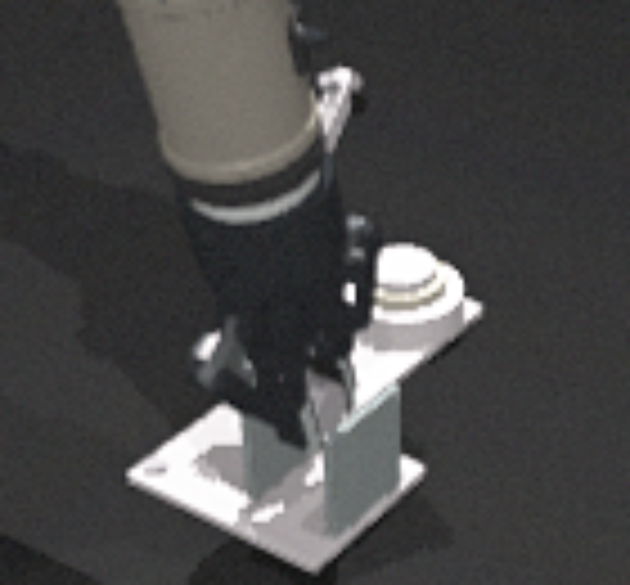

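The bar follows (tip now at crop 345,80), forces stay low. Continuing.

Call:
{"name": "move_arm", "arguments": {"series": "0 0 -.05 .8 0 0 -.8; 0 0 -.05 .8 0 0 -.8; 0 0 -.05 .8 0 0 -.8; 0 0 -.05 .8 0 0 -.8; 0 0 -.05 .8 0 0 -.8; 0 0 -.05 .8 0 0 -.8; 0 0 -.05 .8 0 0 -.8; 0 0 -.05 .8 0 0 -.8; 0 0 -.05 .8 0 0 -.8; 0 0 -.05 .8 0 0 -.8; 0 0 -.05 .8 0 0 -.8; 0 0 -.05 .8 0 0 -.8; 0 0 0 0 0 0 -.8; 0 0 0 0 0 0 -.8"}}

```text
time_s: 27.15
ee_pos: [0.5642, -0.1382, 0.0509]
ee_rot: [[-0.028, -0.014, 1.0], [-0.93, -0.367, -0.031], [0.367, -0.93, -0.003]]
contact_force: [0.4, -5.2, 3.3]
gripper_width: 0.025
```

```bash
python3 - <<'E'
from h import *
arc(-.375)
im=barq();cv2.imwrite('pics/s22.png',cv2.resize(im[120:250,140:280,::-1],None,fx=4.5,fy=4.5))
im,d=ctrl.get_image('top');cv2.imwrite('pics/t22.png',cv2.resize(im[170:270,210:350,::-1],None,fx=5,fy=5))
E
```

```text
t 27.15 pos [ 0.5642 -0.1382  0.0509] F [ 0.4046 -5.2066  3.3003] w 0.025001267600756535 qj [ -13.7646   28.9075   13.8916  109.9066   21.0803   45.2791 -108.5596]
turn tool rad [0.0021 0.0015 0.0005] | shift mm cur axes [-0.1989 -0.0545  0.048 ] | target axes [-0.199  -0.0543  0.0478]
[-0.7413 -0.2481 -0.0364]h.py:42: RuntimeWarning: Mean of empty slice.
  Q=L2[b][:,1:]-[0,.066];m=Q.mean(0)
  ret = um.true_divide(
Traceback (most recent call last):
  File "h.py", line 43, in barq
    u=np.linalg.svd(Q-m,full_matrices=False)[2][0];u*=np.sign(u@m);print("bar q",len(Q),np.arctan2(u[1],u[0]),np.arctan2(m[1],m[0]));return im2
      ~~~~~~~~~~~~~~~~~~~~~~~~~~~~~~~~~~~~~~~~~^^^
IndexError: index 0 is out of bounds for axis 0 with size 0
```

```bash
python3 - <<'E'
from h import *
im,d=ctrl.get_image('scene');cv2.imwrite('pics/s22.png',cv2.resize(im[120:250,140:280,::-1],None,fx=4.5,fy=4.5))
im,d=ctrl.get_image('top');cv2.imwrite('pics/t22.png',cv2.resize(im[170:270,210:350,::-1],None,fx=5,fy=5))
E
```

```text
(no output)
```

View pics/s22.png

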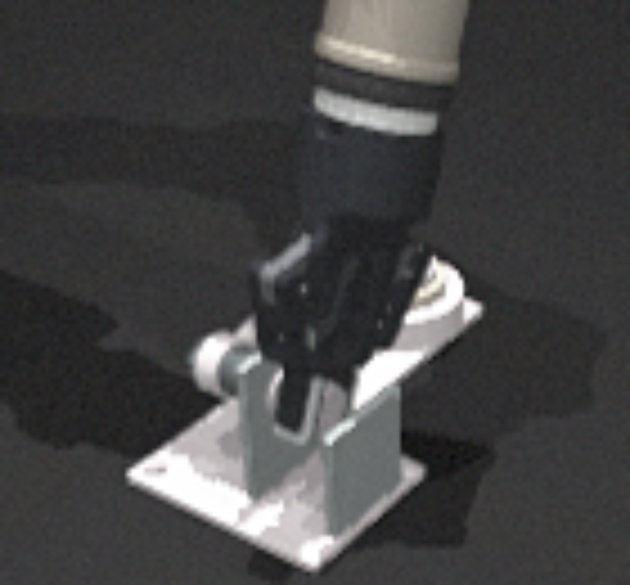

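View pics/t22.png

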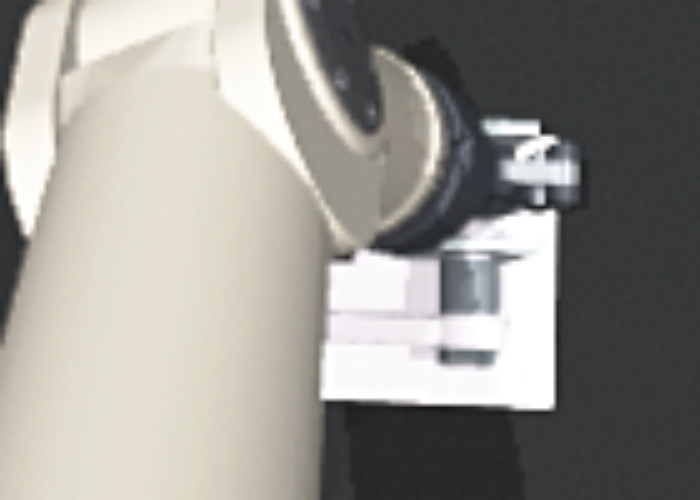

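Scene view: the bar is now low, hidden behind the gripper; the head is still held. Finish the last part slowly, watching the moment.

Call:
{"name": "move_arm", "arguments": {"series": "0 0 -.05 .8 0 0 -.8; 0 0 -.05 .8 0 0 -.8; 0 0 -.04 .65 0 0 -.8; 0 0 0 0 0 0 -.8; 0 0 0 0 0 0 -.8"}}

```text
time_s: 27.8
ee_pos: [0.5641, -0.1403, 0.0518]
ee_rot: [[-0.026, -0.018, 1.0], [-0.87, -0.493, -0.031], [0.493, -0.87, -0.003]]
contact_force: [0.6, -4.8, 2.5]
gripper_width: 0.025
```

```bash
python3 -c "
from h import *
arc(-.515)"
```

```text
t 27.8 pos [ 0.5641 -0.1403  0.0518] F [ 0.6123 -4.8207  2.4601] w 0.02495379258952684 qj [ -20.819    31.3097   17.8357  110.238    27.9947   47.1755 -117.4345]
turn tool rad [0.002  0.0017 0.0007] | shift mm cur axes [-0.2098 -0.0855  0.0561] | target axes [-0.2099 -0.0852  0.0559]
[-0.6473 -0.3556 -0.0237]
```

Call:
{"name": "move_arm", "arguments": {"series": "0 0 -.025 .4 0 0 -.8; 0 0 -.02 .32 0 0 -.8; 0 0 0 0 0 0 -.8; 0 0 0 0 0 0 -.8"}}

```text
time_s: 28.2
ee_pos: [0.5641, -0.141, 0.0522]
ee_rot: [[-0.025, -0.018, 1.0], [-0.846, -0.532, -0.031], [0.533, -0.846, -0.003]]
contact_force: [3.0, -5.0, 3.0]
gripper_width: 0.0254
```

```bash
python3 - <<'E'
from h import *
arc(-.56)
im,d=ctrl.get_image('scene');cv2.imwrite('pics/s23.png',cv2.resize(im[120:250,140:280,::-1],None,fx=4.5,fy=4.5))
im,d=ctrl.get_image('top');cv2.imwrite('pics/t23.png',cv2.resize(im[170:270,210:350,::-1],None,fx=5,fy=5))
E
```

```text
t 28.2 pos [ 0.5641 -0.141   0.0522] F [ 3.0495 -5.0413  2.9759] w 0.02540208352924123 qj [ -22.928    32.2768   18.9845  110.2834   30.0102   47.9616 -120.1   ]
turn tool rad [0.0017 0.002  0.0017] | shift mm cur axes [-0.2332 -0.0916  0.0756] | target axes [-0.2335 -0.0911  0.0753]
[-0.7537 -0.3858  0.0401]
```

View pics/s23.png

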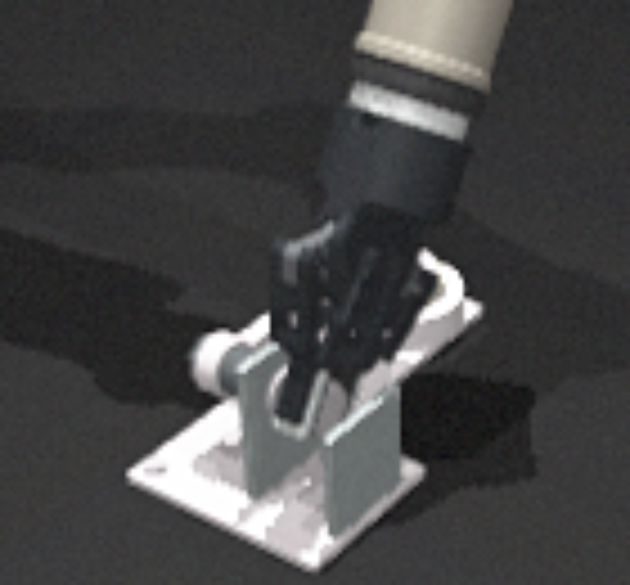

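Call:
{"name": "move_arm", "arguments": {"series": "0 0 -.015 .24 0 0 -.8; 0 0 0 0 0 0 -.8; 0 0 0 0 0 0 -.8"}}

```text
time_s: 28.6
ee_pos: [0.5641, -0.1411, 0.0524]
ee_rot: [[-0.024, -0.019, 1.0], [-0.838, -0.545, -0.031], [0.545, -0.838, -0.002]]
contact_force: [2.6, -6.2, 4.0]
gripper_width: 0.025
```

```bash
python3 -c "
from h import *
arc(-.575)"
```

```text
t 28.6 pos [ 0.5641 -0.1411  0.0524] F [ 2.5536 -6.1617  4.0465] w 0.024976966185497235 qj [ -23.6015   32.6153   19.3505  110.2859   30.6396   48.2329 -120.9487]
turn tool rad [0.0015 0.002  0.0018] | shift mm cur axes [-0.2238 -0.0752  0.0221] | target axes [-0.224  -0.0748  0.0217]
[-0.7201 -0.3836  0.0853]
```

Call:
{"name": "move_arm", "arguments": {"series": "0 0 -.015 .24 0 0 -.8; 0 0 0 0 0 0 -.8; 0 0 0 0 0 0 -.8"}}

```text
time_s: 28.9
ee_pos: [0.5641, -0.1414, 0.0525]
ee_rot: [[-0.024, -0.019, 1.0], [-0.83, -0.558, -0.031], [0.558, -0.83, -0.002]]
contact_force: [2.1, -5.7, 3.5]
gripper_width: 0.0249
```

```bash
python3 - <<'E'
from h import *
arc(-.59)
im,d=ctrl.get_image('top');cv2.imwrite('pics/t23.png',cv2.resize(im[170:270,210:350,::-1],None,fx=5,fy=5))
for n in ('scene','top'):
    im,d=ctrl.get_image(n);L=(cloud(n,d)-O)@Rb*1000
    b=(L[:,:,0]>-46)&(L[:,:,0]<-32)&(L[:,:,1]>12)&(L[:,:,1]<178)&(L[:,:,2]>52)&(L[:,:,2]<120)
    Q=L[b];print(n,len(Q));
    if len(Q): print(np.round(Q[np.argsort(Q[:,1])][::max(1,len(Q)//15)],1))
E
```

```text
t 28.9 pos [ 0.5641 -0.1414  0.0525] F [ 2.1271 -5.6606  3.4909] w 0.024905983918338502 qj [ -24.2632   32.9652   19.712   110.2878   31.2506   48.5162 -121.78  ]
turn tool rad [0.0015 0.0021 0.0019] | shift mm cur axes [-0.2401 -0.1048  0.0501] | target axes [-0.2404 -0.1042  0.0497]
[-0.7578 -0.5188  0.0814]
scene 17
[[-37.4  19.3  72.8]
 [-36.5  21.8  71.8]
 [-33.9  22.7  72.3]
 [-41.1  23.5  72.1]
 [-38.2  23.9  73. ]
 [-37.9  27.3  71.2]
 [-35.5  28.3  71.6]
 [-38.8  28.5  73.3]
 [-33.6  30.3  74.2]
 [-37.6  30.9  72.4]
 [-32.6  32.8  73.2]
 [-40.1  33.9  72.8]
 [-35.4  36.1  73.4]
 [-38.9  36.3  72. ]
 [-42.4  40.3  71.4]
 [-39.4  40.8  72.3]
 [-32.1  55.8  73. ]]
top 377
[[-45.6  12.9  75.7]
 [-43.7  21.8  73.4]
 [-44.1  33.2  73.3]
 [-33.   42.5  71. ]
 [-38.   51.7  74. ]
 [-38.4  63.1  72.4]
 [-41.2  74.5  75.1]
 [-41.6  85.9  74.6]
 [-32.9  95.4  74.9]
 [-44.6 106.3  73.2]
 [-38.2 115.7  74.8]
 [-38.6 127.1  74.3]
 [-39.1 138.5  76. ]
 [-44.  149.8  72.5]
 [-37.6 159.2  73.6]
 [-33.4 168.5  75.5]]
```

View pics/t23.png

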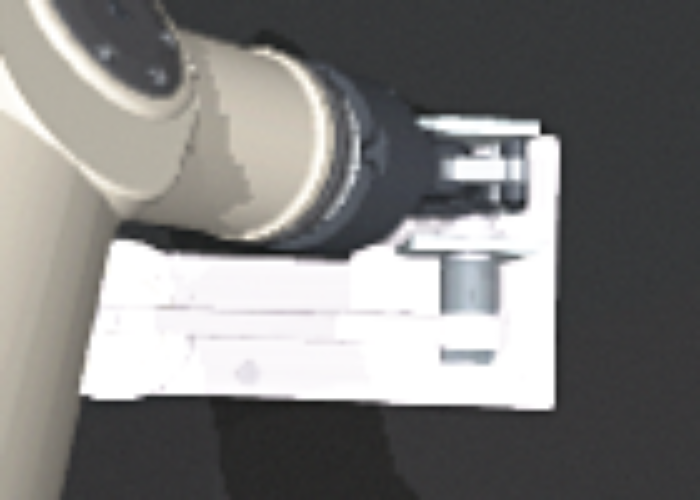

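The bar is visible along its full length from above (crop row ~325). Fitting its angle.

```bash
cat >> h.py <<'E'
def bar():
    r=[]
    for _ in range(2):
        im,d=ctrl.get_image('top');L=(cloud('top',d)-O)@Rb*1000
        b=(L[:,:,0]>-44)&(L[:,:,0]<-34)&(L[:,:,1]>25)&(L[:,:,1]<174)&(L[:,:,2]>60)&(L[:,:,2]<100)
        Q=L[b];c=np.polyfit(Q[:,1],Q[:,2],1);r.append((len(Q),c[0],np.polyval(c,0)))
    print("bar slope,z0",r)
E
python3 -c "
from h import *
bar();arc(-.59)"
```

```text
bar slope,z0 [(273, np.float64(0.026506760303154943), np.float64(72.07215182985509)), (273, np.float64(0.030822699040233645), np.float64(71.48180107197261))]
t 29.15 pos [ 0.5641 -0.1413  0.0525] F [ 2.6643 -6.5082  2.9983] w 0.024755770084127084 qj [ -24.2569   32.9583   19.7058  110.2877   31.2465   48.5126 -121.7782]
turn tool rad [0.0014 0.002  0.0017] | shift mm cur axes [-0.2253 -0.07    0.0271] | target axes [-0.2255 -0.0696  0.0268]
[-0.7258 -0.4395  0.0401]
```

Call:
{"name": "move_arm", "arguments": {"series": "0 0 -.015 .24 0 0 -.8; 0 0 0 0 0 0 -.8; 0 0 0 0 0 0 -.8"}}

```text
time_s: 29.45
ee_pos: [0.5641, -0.1415, 0.0526]
ee_rot: [[-0.024, -0.019, 1.0], [-0.821, -0.57, -0.031], [0.57, -0.822, -0.002]]
contact_force: [2.4, -5.5, 3.4]
gripper_width: 0.0248
```

```bash
python3 -c "
from h import *
arc(-.605);bar()"
```

```text
t 29.45 pos [ 0.5641 -0.1415  0.0526] F [ 2.4438 -5.4589  3.3958] w 0.024753769328004036 qj [ -24.914    33.3188   20.0673  110.2844   31.827    48.7986 -122.5908]
turn tool rad [0.0014 0.0019 0.0017] | shift mm cur axes [-0.1832 -0.0879  0.0516] | target axes [-0.1835 -0.0875  0.0514]
[-0.5682 -0.4248  0.0777]
bar slope,z0 [(283, np.float64(0.016012720704731545), np.float64(71.82344629366303)), (286, np.float64(0.015887116738778923), np.float64(71.70495768202116))]
```

Call:
{"name": "move_arm", "arguments": {"series": "0 0 -.015 .24 0 0 -.8; 0 0 0 0 0 0 -.8; 0 0 0 0 0 0 -.8"}}

```text
time_s: 29.85
ee_pos: [0.5641, -0.1417, 0.0527]
ee_rot: [[-0.024, -0.02, 1.0], [-0.813, -0.582, -0.031], [0.582, -0.813, -0.002]]
contact_force: [1.7, -7.0, 3.9]
gripper_width: 0.0247
```

```bash
python3 -c "
from h import *
arc(-.62);bar()"
```

```text
t 29.85 pos [ 0.5641 -0.1417  0.0527] F [ 1.7365 -6.996   3.9341] w 0.0246913762226526 qj [ -25.5407   33.6807   20.4179  110.2784   32.3746   49.0688 -123.376 ]
turn tool rad [0.0013 0.0016 0.0012] | shift mm cur axes [-0.1446 -0.1572  0.0419] | target axes [-0.1448 -0.1569  0.0419]
[-0.0386 -0.3947  0.1999]
bar slope,z0 [(282, np.float64(0.015145077377246878), np.float64(71.90294299260782)), (280, np.float64(0.017936883741862798), np.float64(71.4891848541681))]
```

The bar stopped moving while the moment jumped by about 0.5 N m: the foot is pressing. Checking that it stays steady and that the stack is intact.

Call:
{"name": "move_arm", "arguments": {"series": "0 0 0 0 0 0 -.8; 0 0 0 0 0 0 -.8; 0 0 0 0 0 0 -.8; 0 0 0 0 0 0 -.8; 0 0 0 0 0 0 -.8; 0 0 0 0 0 0 -.8; 0 0 0 0 0 0 -.8; 0 0 0 0 0 0 -.8"}}

```text
time_s: 30.75
ee_pos: [0.5641, -0.1417, 0.0527]
ee_rot: [[-0.024, -0.02, 1.0], [-0.813, -0.582, -0.031], [0.582, -0.813, -0.002]]
contact_force: [1.4, -7.0, 3.7]
gripper_width: 0.0251
```

```bash
python3 - <<'E'
from h import *
arc(-.62);bar()
im,d=ctrl.get_image('top');cv2.imwrite('pics/t24.png',cv2.resize(im[195:265,205:335,::-1],None,fx=6,fy=6))
im2,d2=ctrl.get_image('scene');cv2.imwrite('pics/s24.png',cv2.resize(im2[120:260,150:300,::-1],None,fx=4.2,fy=4.2))
L=(cloud('top',d)-O)@Rb*1000
for lo,hi in((45,52),(37,43)):
    b=(L[:,:,2]>lo)&(L[:,:,2]<hi)&(np.hypot(L[:,:,0]+39,L[:,:,1]-165)<45);Q=L[b]
    print(len(Q),Q.min(0),Q.max(0))
E
```

```text
t 30.75 pos [ 0.5641 -0.1417  0.0527] F [ 1.3735 -6.9777  3.6809] w 0.025059823306188413 qj [ -25.5299   33.6748   20.4112  110.2801   32.3719   49.0641 -123.3719]
turn tool rad [0.0013 0.0015 0.001 ] | shift mm cur axes [-0.1576 -0.1655  0.0449] | target axes [-0.1579 -0.1653  0.0448]
[-0.0313 -0.3498  0.1814]
bar slope,z0 [(281, np.float64(0.01471852158236005), np.float64(71.83473695806823)), (283, np.float64(0.014412948779408718), np.float64(72.00156042520798))]
173 [-60.4748 143.8163  45.3299] [-18.1901 184.3855  51.5534]
122 [-65.4789 137.1472  37.4026] [-12.7897 186.784   42.8824]
```

View pics/t24.png

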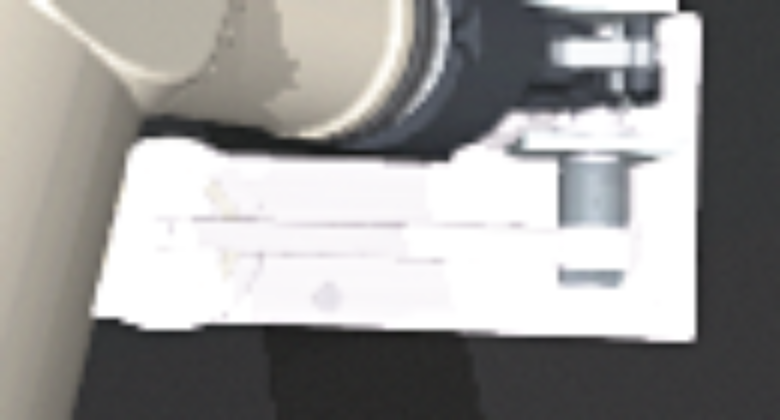

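View pics/s24.png

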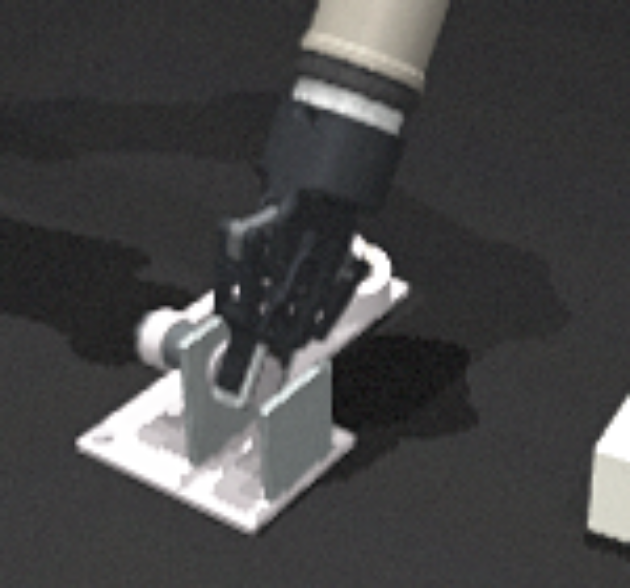

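Everything is steady: bar slope is about 0.015 rad, the foot is on the stack, the cover's extents are centred on x = -39, and the grip reads 25 mm at 60 N. Handing in.

```bash
python3 -c "
from cell import ctrl
print(ctrl.job_done());s=ctrl.observe();print(s['time_s'],s['moment'],s['gripper_width'])"
```

```text
the job is handed in; nothing more can be done
None
the job is handed in; nothing more can be done
```

The job is done and handed in at about 31 s of the 72 s allowed; no verdict was reported.

I placed the silicone disc on the foot plate, then the aluminium disc on top. I then gripped the hidden bolt head with the tool tilted 30° and turned it about 1.15 rad in one stroke, until the foot pressed on the stack. The arm still held the head (60 N grip set) when I handed in.

**Last checks**
- **Stack:** before the bar came down, the top camera put both discs within about 2 mm of the plate centre, lying flat, with the upper face at 48 mm. With the bar down the stack was partly hidden, but the cover's visible extents were still centred across the bracket (x about -39 mm).
- **Bar:** the top camera gave a slope of about 0.015 rad, within the 0.06 limit. It did not change on the last turn step or over the 0.9 s wait.
- **Foot pressing:** this is inferred, not measured directly. On the last 0.015 rad turn step the wrist moment rose by about 0.5 N m while the bar stayed put.
- **Grip:** the opening read 25 mm on the 26 mm head, and wrist forces stayed below 10 N throughout.

**Disagreements and gaps**
- **Bar line:** the fit put the bar's top face about 1 mm low at the bolt (72 mm instead of 73). That is within the camera calibration error.
- **Bystanders:** I never moved the arm against the airway set, rack or tin and they looked untouched in the pictures, but I did not measure their positions again at the end.

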